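Load and clamp a rail through the guard window of a boring station

TASK

Get the timber rail ready for boring: with the fingertips push it along its channel until its end is right up against the steel stop plate, then reach down through the window in the guard and press the toggle clamp's lever fully down so that the rail is clamped. Do not touch the guard anywhere, only push and press (the rail is not to be gripped or lifted), leave the other things on the bench where they are, and finish clear of everything.

Things in the scene. Friction and masses are not known exactly. Their poses are not given: they have to be found in the camera images.
- guard: Fixed guard: level clear sheet 280 x 150 mm, 5 mm thick, on 4 aluminium posts, clear side sheets below. Origin: centre of its window (110 mm in x, 90 mm in y, edged by 12 mm aluminium strip), at the sheet's top face, 134 mm above the bench. z up, y along the rail away from the stop plate, x across it, away from the robot. Sheet spans x -85 to 195 mm, y -75 to 75 mm.
- lever (a joint): Toggle clamp lever angle, rad: 0 open, grows as the lever is pressed down, 0.436 fully down (end stop; stays down by itself and clamps the rail). It points from its pivot to the guard's -x, under the window's middle line, rising above level by 0.663 minus this value. Stays where left; about 4 N at 60 mm from the pivot moves it. Black grip 71 x 21 x 16 mm, its end 105 mm from the pivot.
- lever_pivot (a point): The lever's pivot (axis along y): a fixed point 60 mm above the bench, 60 mm to the +x side of the window centre, 74 mm below the guard's top face. Axes as the guard's.
- lever_grip (a point): Point on the upper face of the lever's black grip, on its middle line, 70 mm from the pivot along the lever; it moves with the lever.
- stop (a point): Point on the face of the upright steel stop plate that the rail's inner end must meet, at the channel's middle, 34.5 mm above the bench; y points out of the plate along the channel, x away from the robot. Channel: 48 mm wide, floor 18 mm above the bench, fence 26 mm high on +x, strip 12 mm high on -x; both end 200 mm from the plate, short of the rail's outer end. The board goes on to 380 mm.
- rail_outer (a point): Centre of the outer end face of the loose rail, the end to push: a planed pine rail 240 mm long, 45 mm wide and 33 mm high (about 0.17 kg) lying flat in the channel, its top 51 mm above the bench. y points out of this face along the rail, z up.
- rail_inner (a point): Centre of the other (inner) end face of the rail, 240 mm from rail_outer, under the guard; 35 to 80 mm short of the stop plate at the start. Same axes.
- tape: Bystander: grey tape measure 74 x 66 x 36 mm lying on the station board; origin under its centre.
- glue: Bystander: white glue bottle, 60 mm across, 165 mm high, standing on the bench; origin under its centre.
- offcut: Bystander: pine offcut 90 x 45 x 33 mm on the bench; origin under its centre.
- screwdriver: Bystander: screwdriver lying on the station board, on the robot's side of the boring head; origin under it.
- rail: The rail itself; origin under its centre, y along it.
- station: The boring station's grey board (310 x 680 x 18 mm) with fence, stop plate and grey boring head. Origin on the bench, axes as the guard's; the window centre is at x -70, y -40 mm. Boring head: x -70 to 125, y -400 to -195 mm, up to 190 mm above the bench, beyond the stop plate; its thin quill runs on to the plate.
Things that resemble listed ones, but are neither listed nor needed, are in the scene too. Of the things that look like the rail, the largest one is meant.

How it is judged:
On the way, in this order (a step that is already met when the one before it is completed fails the run):
1. the rail's inner end is against the stop plate, the clamp still open (y of rail_inner in the frame of stop below 0.0025 m and value of joint lever below 0.25 rad), for 0.2 s.
2. the lever is pressed fully down by fingers that reach down through the window (value of joint lever above 0.4 rad and x of the grasp point in the frame of guard between -0.055 and 0.055 m and y of the grasp point in the frame of guard between -0.045 and 0.045 m and z of the grasp point in the frame of guard below 0.01 m), for 0.1 s.
At the end, for the whole second after the job is handed in: The rail's inner end is within 2.5 mm of the stop plate, the rail at rest, and the lever is down (joint above 0.40 of 0.436 rad) and stays there by itself (y of rail_inner in the frame of stop below 0.0025 m and value of joint lever above 0.4 rad and linear speed of rail below 0.01 m/s); the robot touches nothing.
It fails at once if the robot touches the guard (contact force between any of the arm, the fingers and guard above 0.5 N).
It fails at once if the rail is lifted or tipped up (z of any of rail_outer, rail_inner in the frame of stop above 0.008 m).
It fails at once if the tape measure, glue bottle, offcut or screwdriver is moved by more than 15 mm (distance of any of tape, glue, offcut, screwdriver from where it was at the start of the episode above 0.015 m).
It fails at once if the rail is gripped: taken between the fingers (x of the grasp point in the frame of rail between -0.02 and 0.02 m and y of the grasp point in the frame of rail between -0.11 and 0.11 m and z of the grasp point in the frame of rail below 0.03 m).
It also fails if it takes over 42 s, if anything falls off the work surface, if the arm or the gripper's body presses on something with over 40 N, if the wrist force passes 120 N, or if a joint passes its speed limit or range.

ROBOT

A 6-joint arm with a two-finger parallel gripper is mounted at the origin on the work surface. World frame = base frame: x ahead of the robot, y to its left, z up, the work surface at z = 0. Lengths are in m, angles in rad, forces in N, time in s.
With the tool pointing down it reaches from about 0.4 to 0.825 m from the base axis. Payload 7 kg.
Tool frame: the origin (TCP) lies between the finger pads; the fingertips stand 22 mm ahead of it and the grasp point (between the pads) lies 3 mm ahead of it; z points along the fingers, y is the direction in which the jaws open and shut (so a half turn about z gives the same grasp; the last joint's range is limited). The gripper opens to 88 mm and grips with 3 to 60 N. Pads are 19 mm wide; open, the fingers measure 130 mm over their backs; the gripper's body (78 mm by 193 mm) begins 47 mm behind the grasp point.
Start: joints at [1.403, 0.359, 0.012, 0, -1.224, -0.288], TCP at [0.297, 0.606, 0.214] pointing down, gripper open.
Joint ranges: [-3.07, 3.07], [-1.43, 2.12], [-1.02, 1.25], [-3.03, 1.67], [-3.05, -0], [-3.03, 3.03]. Speed limits (rad/s): [2.39, 2.39, 3.01, 3.14, 3.14, 3.14].

INTERFACE

Orientations are given as [roll, pitch, yaw] about the fixed x, y, z axes, in that order (R = Rz(yaw) Ry(pitch) Rx(roll)).
In Python, from station import * gives the robot as it stands. The module is installed in compiled form; this text tells all that it offers.
- The arm moves only by the tool move_arm, never from a script. Its argument "rows" is a list of rows, each an object with "delta_rot": the turn, a rotation vector about the world's x, y, z in degrees, a list of three; "delta_pos": the shift along the world's x, y, z in cm, a list of three; "hand": the finger opening in cm, from 0 to 8.76. A call has exactly 10 rows; each row shifts and turns the commanded pose from where the row before left it; what a row does not reach is not made up. A row lasts 1/10 s, in which the tool goes at most 50 mm and 8.59 degrees, less where a joint would pass 70% of its speed; a pose out of reach is approached as far as the arm can. A call is refused whole if a number of a shift passes 5 or a number of a turn 8.59, either way. A call with a gripper value outside its range is refused whole. The fingers move at their own pace and stop on an object; "force" is the grip in N (left out, the last holds). Time passes only in rows, so rows that do not move let the fingers close, or fill a call up. It gives the time, the measured TCP pose, the force and the opening at its end, in the units of the state.
- get_state(): the state, without advancing time (a new reading comes with each control period).
- grab_frame(name): name is "side" or "top" or "wrist"; returns the picture (384x512x3 uint8, blue, green, red); there is no depth.
- camera_info(name): a dict with "camera_matrix" (3x3 intrinsics, pixels), "dist" ([k1, k2, p1, p2, k3] as OpenCV has them; the pictures are not rectified), "world_from_camera" (4x4, takes a point from camera to world coordinates); the wrist camera has in their place "T_tool_cam" (4x4, takes a point from camera to tool coordinates, whose origin is the TCP and whose axes are the flange's). Camera axes: x right, y down, z forward; pixel columns grow to the right and rows downward; lengths in m; the calibration is good to about 2 mm. A picture is of the moment at which its call begins: read the wrist's pose just before it. camera_info takes no time and is no camera call.
- job_done(): hands the job in, once; it reports no verdict.
The state is a dict: "t": time; "q": joint angles; "qd": joint speeds; "joint_efforts": joint torques, N m; "eef_pos": TCP position; "ee_rot": TCP orientation; "force": force on the tool from outside, world axes, zero at the start; "moment": the same for the moment, N m; "width": finger opening in m.
Only numpy, scipy, OpenCV 4.12 (cv2) and the standard library are available. Lean on these libraries where they do the work, as an engineer would, in place of code of your own. Each camera call takes 0.05 s, during which the arm holds its last target.

## Working session

There is one attempt and no reset: what is moved stays moved. The work goes in short steps, Python scripts to look and compute and a tool call to move; the robot and the scene stay as the last step left them, time stands still between calls to the robot, and variables do not carry over. Pictures are saved under pics/ and viewed, and the job is handed in when it is done.

Besides the shell and the picture viewer there is one more tool, called as name(argument=value, ...), one argument or row to a line, values as JSON. move_arm: Moves the arm, as the interface text tells. Its arguments: {"type":"object","properties":{"rows":{"type":"array"},"force":{"type":"number"}},"required":["rows"]}

```bash
mkdir -p pics; python3 - <<'E'
from station import *
import cv2,numpy as np
s=get_state();print({k:np.round(v,4) for k,v in s.items()})
for n in("side","top","wrist"):
    f=grab_frame(n);cv2.imwrite(f"pics/{n}0.png",f)
    print(n,{k:np.round(v,4).tolist() for k,v in camera_info(n).items()})
E
```

```text
{'t': np.float64(0.0), 'q': array([ 1.4031e+00,  3.5940e-01,  1.1000e-02, -4.0000e-04, -1.2241e+00,
       -2.8810e-01]), 'qd': array([-0.0005, -0.0004, -0.0001, -0.0001,  0.0019,  0.0003]), 'joint_efforts': array([ 1.40000e-03, -5.82724e+01,  2.93050e+01,  6.99700e+00,
        7.10000e-03, -2.00000e-04]), 'eef_pos': array([0.2969, 0.6056, 0.2128]), 'ee_rot': array([ 3.1399e+00, -1.0000e-04, -4.5590e-01]), 'force': array([ 0.3271,  0.2825, -0.3092]), 'moment': array([ 0.0064, -0.068 ,  0.0606]), 'width': np.float64(0.0876)}
side {'camera_matrix': [[430.3123, 0.0, 248.8787], [0.0, 430.3123, 192.5461], [0.0, 0.0, 1.0]], 'dist': [0.0198, 0.0, 0.0, 0.0, 0.0], 'world_from_camera': [[0.7831, -0.442, 0.4376, 0.0897], [-0.6219, -0.5595, 0.5479, -0.5797], [0.0027, -0.7011, -0.713, 0.9753], [0.0, 0.0, 0.0, 1.0]]}
top {'camera_matrix': [[385.5255, 0.0, 249.7174], [0.0, 385.5255, 198.5563], [0.0, 0.0, 1.0]], 'dist': [0.0003, 0.0, 0.0, 0.0, 0.0], 'world_from_camera': [[0.1306, -0.9615, 0.2418, 0.3401], [-0.9914, -0.1278, 0.0274, 0.0428], [0.0046, -0.2433, -0.9699, 1.2402], [0.0, 0.0, 0.0, 1.0]]}
wrist {'camera_matrix': [[309.3377, 0.0, 255.9318], [0.0, 309.3377, 192.0488], [0.0, 0.0, 1.0]], 'dist': [-0.0118, 0.0, 0.0, 0.0, 0.0], 'T_tool_cam': [[-0.0004, -0.9683, -0.2499, 0.0665], [1.0, -0.0006, 0.0004, -0.0], [-0.0006, -0.2499, 0.9683, -0.171], [0.0, 0.0, 0.0, 1.0]]}
```

View pics/side0.png

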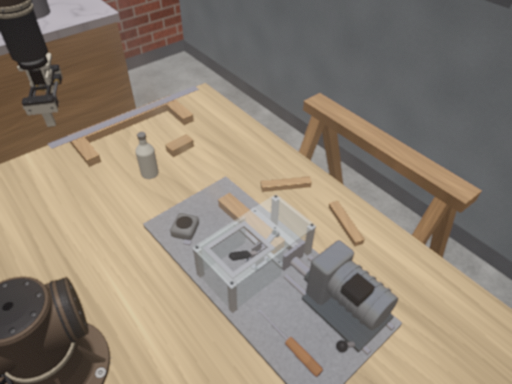

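View pics/top0.png

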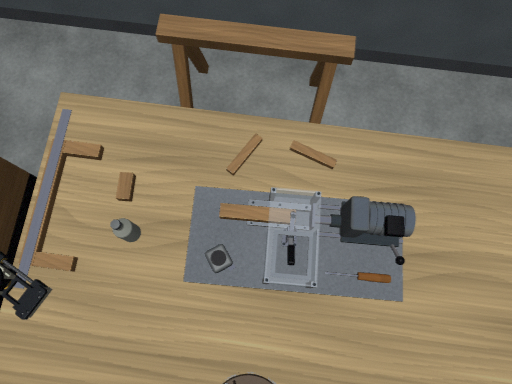

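View pics/wrist0.png

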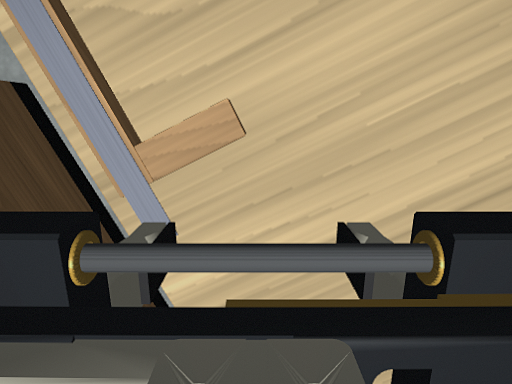

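```bash
python3 - <<'E'
import cv2
f=cv2.imread("pics/top0.png");cv2.imwrite("pics/topc.png",cv2.resize(f[180:300,180:345],None,fx=4.8,fy=4.8,interpolation=cv2.INTER_CUBIC))
f=cv2.imread("pics/side0.png");cv2.imwrite("pics/sidec.png",cv2.resize(f[170:320,140:340],None,fx=4,fy=4,interpolation=cv2.INTER_CUBIC))
E
```

```text
(no output)
```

View pics/topc.png

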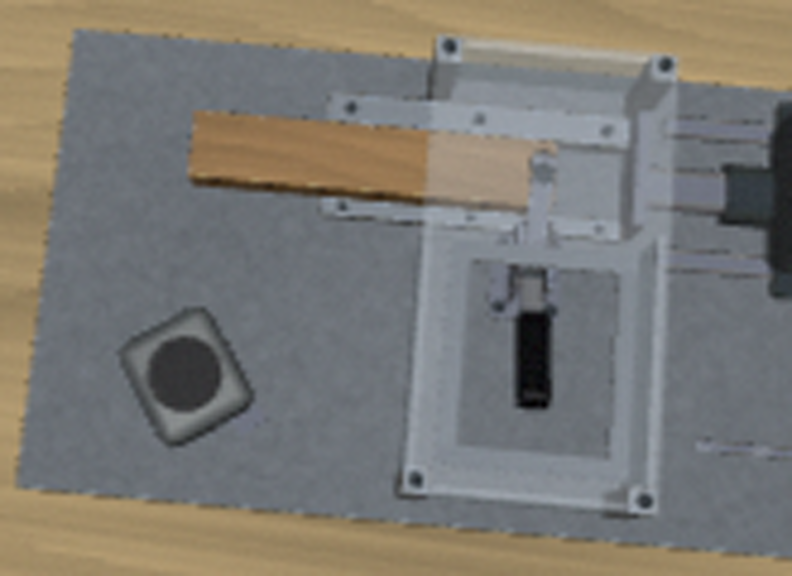

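View pics/sidec.png

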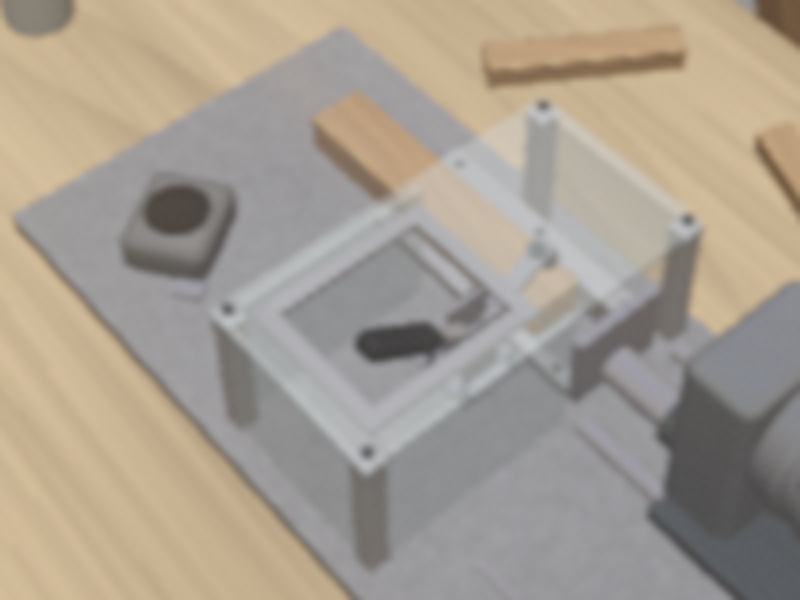

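```bash
cat > h.py <<'E'
import numpy as np,cv2
from station import *
def ray(cam,uv,T=None):
    c=camera_info(cam);K=np.array(c["camera_matrix"]);d=np.array(c["dist"])
    T=np.array(c["world_from_camera"]) if T is None else T
    p=cv2.undistortPoints(np.array(uv,float).reshape(-1,1,2),K,d).reshape(-1,2)
    r=np.c_[p,np.ones(len(p))]@T[:3,:3].T
    return T[:3,3],r
def at(cam,uv,z,T=None):
    o,r=ray(cam,uv,T); return o+r*((z-o[2])/r[:,2])[:,None]
def Tw(s,):
    from scipy.spatial.transform import Rotation as R
    M=np.eye(4);M[:3,:3]=R.from_euler('xyz',s['ee_rot']).as_matrix();M[:3,3]=s['eef_pos']
    return M@np.array(camera_info("wrist")["T_tool_cam"])
E
python3 - <<'E'
from h import *
np.set_printoptions(precision=4,suppress=True)
tc=lambda l:np.array(l)/4.8+180-0.4
sc=lambda l:np.array(l)/4+[140,170]-0.4
print("board top",at("top",tc([(75,30),(17,487)]),.018))
print("board side",at("side",sc([(342,28),(17,215)]),.018))
print("rail top",at("top",tc([(192,110),(190,180)]),.051))
print("rail side",at("side",sc([(357,92),(314,125)]),.051))
g=at("top",tc([(435,35),(678,55),(660,515),(400,495)]),.134);print("guard",g,g.mean(0))
w=at("top",tc([(470,258),(625,268),(612,460),(457,447)]),.134);print("win",w,w.mean(0))
w=at("side",sc([(413,222),(511,312),(372,405),(283,317)]),.134);print("win side",w,w.mean(0))
p=at("side",sc([(543,103),(690,220),(368,452),(227,308)]),.134);print("bolts side",p,p.mean(0))
p=at("top",tc([(449,46),(666,64),(645,501),(415,480)]),.134);print("bolts top",p,p.mean(0))
print("tape",at("top",tc([(120,355),(195,308),(255,393),(178,447)]),.054))
E
```

```text
board top [[0.664  0.2608 0.018 ]
 [0.3563 0.2474 0.018 ]]
board side [[0.6618 0.2603 0.018 ]
 [0.3593 0.2469 0.018 ]]
rail top [[0.6112 0.1693 0.051 ]
 [0.5645 0.1636 0.051 ]]
rail side [[0.6095 0.1677 0.051 ]
 [0.5641 0.16   0.051 ]]
guard [[ 0.6595  0.0181  0.134 ]
 [ 0.6666 -0.1328  0.134 ]
 [ 0.388  -0.1463  0.134 ]
 [ 0.3795  0.0055  0.134 ]] [ 0.5234 -0.0639  0.134 ]
win [[ 0.5236 -0.0193  0.134 ]
 [ 0.5298 -0.1125  0.134 ]
 [ 0.4157 -0.1155  0.134 ]
 [ 0.4113 -0.0244  0.134 ]] [ 0.4701 -0.0679  0.134 ]
win side [[ 0.5215 -0.0149  0.134 ]
 [ 0.5244 -0.1084  0.134 ]
 [ 0.4176 -0.1097  0.134 ]
 [ 0.4134 -0.0254  0.134 ]] [ 0.4692 -0.0646  0.134 ]
bolts side [[ 0.6559  0.0136  0.134 ]
 [ 0.6613 -0.1233  0.134 ]
 [ 0.3967 -0.1336  0.134 ]
 [ 0.3905  0.0014  0.134 ]] [ 0.5261 -0.0605  0.134 ]
bolts top [[ 0.6536  0.0086  0.134 ]
 [ 0.6599 -0.1259  0.134 ]
 [ 0.3948 -0.1369  0.134 ]
 [ 0.3892 -0.0022  0.134 ]] [ 0.5244 -0.0641  0.134 ]
tape [[0.4456 0.1905 0.054 ]
 [0.4816 0.1476 0.054 ]
 [0.4331 0.1018 0.054 ]
 [0.3934 0.1451 0.054 ]]
```

```bash
python3 - <<'E'
from h import *
np.set_printoptions(precision=4,suppress=True)
print("glue cap",at("top",[(117,223)],.16),at("side",[(142,136)],.16),at("side",[(149,177)],.0))
print("offcut",at("top",[(125,185)],.033))
E
```

```text
glue cap [[0.4889 0.4374 0.16  ]] [[0.4849 0.4373 0.16  ]] [[0.475  0.4295 0.    ]]
offcut [[0.6327 0.4848 0.033 ]]
```

move_arm(
  rows=[
    {"delta_pos": [0, 0, 2], "delta_rot": [0, 0, 0], "hand": 0},
    {"delta_pos": [1, 0, 3], "delta_rot": [0, 0, -3], "hand": 0},
    {"delta_pos": [3, -1, 1], "delta_rot": [0, 0, -6], "hand": 0},
    {"delta_pos": [3, -2, 0], "delta_rot": [0, 0, -7], "hand": 0},
    {"delta_pos": [3, -2, 0], "delta_rot": [0, 0, -7], "hand": 0},
    {"delta_pos": [3, -3, 0], "delta_rot": [0, 0, -7], "hand": 0},
    {"delta_pos": [3, -3, 0], "delta_rot": [0, 0, -7], "hand": 0},
    {"delta_pos": [3, -3, 0], "delta_rot": [0, 0, -7], "hand": 0},
    {"delta_pos": [3, -3, 0], "delta_rot": [0, 0, -7], "hand": 0},
    {"delta_pos": [3, -3, 0], "delta_rot": [0, 0, -7], "hand": 0},
  ],
)

```text
t: 1.15
eef_pos: [0.548, 0.4047, 0.2736]
ee_rot: [3.141, -0.0, -1.473]
force: [1.1, 1.2, -0.1]
width: 0.0131
```

move_arm(
  rows=[
    {"delta_pos": [1, -3, 0], "delta_rot": [0, 0, -3], "hand": 0},
    {"delta_pos": [1, -3, 0], "delta_rot": [0, 0, 0], "hand": 0},
    {"delta_pos": [1, -3, 0], "delta_rot": [0, 0, 0], "hand": 0},
    {"delta_pos": [1, -3, 0], "delta_rot": [0, 0, 0], "hand": 0},
    {"delta_pos": [0, -3, 0], "delta_rot": [0, 0, 0], "hand": 0},
    {"delta_pos": [0, -3, -1], "delta_rot": [0, 0, 0], "hand": 0},
    {"delta_pos": [0, -1, -1], "delta_rot": [0, 0, 0], "hand": 0},
    {"delta_pos": [0, 0, -1], "delta_rot": [0, 0, 0], "hand": 0},
    {"delta_pos": [0, 0, 0], "delta_rot": [0, 0, 0], "hand": 0},
    {"delta_pos": [0, 0, 0], "delta_rot": [0, 0, 0], "hand": 0},
  ],
)

```text
t: 2.15
eef_pos: [0.5871, 0.2169, 0.2434]
ee_rot: [3.141, -0.001, -1.52]
force: [0.9, 0.8, 0.4]
width: 0.0007
```

```bash
python3 - <<'E'
from h import *
s=get_state();print(s['eef_pos'],s['ee_rot'],s['force'])
np.save("T1.npy",Tw(s))
f=grab_frame("wrist");cv2.imwrite("pics/w1.png",f)
cv2.imwrite("pics/w1b.png",cv2.resize(f,None,fx=1.55,fy=1.55,interpolation=cv2.INTER_CUBIC))
E
```

```text
[0.58711948 0.21685596 0.24340839] [ 3.14106465e+00 -5.34695342e-04 -1.51964504e+00] [0.94563987 0.82374707 0.43724907]
```

View pics/w1b.png

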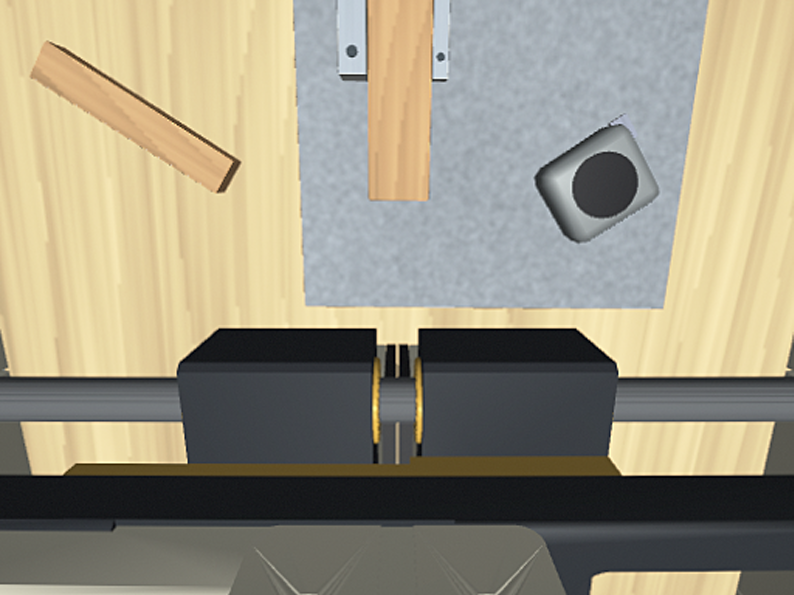

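```bash
python3 - <<'E'
from h import *
np.set_printoptions(precision=4,suppress=True)
T=np.load("T1.npy");u=lambda l:np.array(l)/1.55-.2
print(at("wrist",u([(368,200),(429,201),(371,5),(432,5)]),.051,T))
print(at("wrist",u([(306,306),(664,307),(295,5)]),.018,T))
print("fence end",at("wrist",u([(340,76),(367,76)]),.044,T),at("wrist",u([(433,79),(449,79)]),.030,T))
# station corner model
from math import *
for a in (2.2,2.4,2.6):
    c,s_=cos(radians(a)),sin(radians(a));P=np.array([.4697,-.0663])
    R=np.array([[c,-s_],[s_,c]])
    for n,p in (("railout",(.5890,.166)),):
        print(a,(np.array(p)-P)@R)
E
```

```text
[[0.6106 0.1695 0.051 ]
 [0.5653 0.1679 0.051 ]
 [0.6133 0.0393 0.051 ]
 [0.5719 0.0372 0.051 ]]
[[0.6624 0.2631 0.018 ]
 [0.3547 0.2484 0.018 ]
 [0.6716 0.032  0.018 ]]
fence end [[0.6341 0.0839 0.044 ]
 [0.6149 0.0829 0.044 ]] [[0.5668 0.0799 0.03  ]
 [0.5549 0.0793 0.03  ]]
2.2 [0.1281 0.2275]
2.4 [0.1289 0.2271]
2.6 [0.1297 0.2266]
```

move_arm(
  rows=[
    {"delta_pos": [0, 0, -2], "delta_rot": [0, 0, 0], "hand": 0},
    {"delta_pos": [0, 0, -3], "delta_rot": [0, 0, 0], "hand": 0},
    {"delta_pos": [0, 0, -3], "delta_rot": [0, 0, 0], "hand": 0},
    {"delta_pos": [0, 0, -3], "delta_rot": [0, 0, 0], "hand": 0},
    {"delta_pos": [0, 0, -3], "delta_rot": [0, 0, 0], "hand": 0},
    {"delta_pos": [0, 0, -2.5], "delta_rot": [0, 0, 0], "hand": 0},
    {"delta_pos": [0, 0, -1.5], "delta_rot": [0, 0, 0], "hand": 0},
    {"delta_pos": [0, 0, -1], "delta_rot": [0, 0, 0], "hand": 0},
    {"delta_pos": [0, 0, -0.4], "delta_rot": [0, 0, 0], "hand": 0},
    {"delta_pos": [0, 0, 0], "delta_rot": [0, 0, 0], "hand": 0},
  ],
)

```text
t: 3.2
eef_pos: [0.5873, 0.2165, 0.0498]
ee_rot: [-3.141, -0.0, -1.52]
force: [-0.1, 0.1, 0.3]
width: 0.0004
```

move_arm(
  rows=[
    {"delta_pos": [0, -1, 0], "delta_rot": [0, 0, 0], "hand": 0},
    {"delta_pos": [0, -1, 0], "delta_rot": [0, 0, 0], "hand": 0},
    {"delta_pos": [0, -1, 0], "delta_rot": [0, 0, 0], "hand": 0},
    {"delta_pos": [0, -0.5, 0], "delta_rot": [0, 0, 0], "hand": 0},
    {"delta_pos": [0, -0.5, 0], "delta_rot": [0, 0, 0], "hand": 0},
    {"delta_pos": [0, -0.5, 0], "delta_rot": [0, 0, 0], "hand": 0},
    {"delta_pos": [0, -0.5, 0], "delta_rot": [0, 0, 0], "hand": 0},
    {"delta_pos": [0, 0, 0], "delta_rot": [0, 0, 0], "hand": 0},
    {"delta_pos": [0, 0, 0], "delta_rot": [0, 0, 0], "hand": 0},
    {"delta_pos": [0, 0, 0], "delta_rot": [0, 0, 0], "hand": 0},
  ],
)

```text
t: 4.2
eef_pos: [0.5872, 0.1663, 0.0497]
ee_rot: [-3.142, 0.0, -1.52]
force: [0.3, -0.2, 0.1]
width: 0.0003
```

move_arm(
  rows=[
    {"delta_pos": [0, -0.5, 0], "delta_rot": [0, 0, 0], "hand": 0},
    {"delta_pos": [0, -0.5, 0], "delta_rot": [0, 0, 0], "hand": 0},
    {"delta_pos": [0.1, -0.5, 0], "delta_rot": [0, 0, 0], "hand": 0},
    {"delta_pos": [0, -0.4, 0], "delta_rot": [0, 0, 0], "hand": 0},
    {"delta_pos": [0, -0.3, 0], "delta_rot": [0, 0, 0], "hand": 0},
    {"delta_pos": [0, -0.2, 0], "delta_rot": [0, 0, 0], "hand": 0},
    {"delta_pos": [0, -0.2, 0], "delta_rot": [0, 0, 0], "hand": 0},
    {"delta_pos": [0, -0.2, 0], "delta_rot": [0, 0, 0], "hand": 0},
    {"delta_pos": [0, -0.2, 0], "delta_rot": [0, 0, 0], "hand": 0},
    {"delta_pos": [0, -0.2, 0], "delta_rot": [0, 0, 0], "hand": 0},
  ],
)

```text
t: 5.2
eef_pos: [0.5881, 0.134, 0.0498]
ee_rot: [-3.142, -0.0, -1.52]
force: [-0.0, -0.1, 0.0]
width: 0.0002
```

```bash
python3 - <<'E'
from h import *
s=get_state();print(s['eef_pos'],s['ee_rot'],s['force'])
np.save("T2.npy",Tw(s))
f=grab_frame("wrist");cv2.imwrite("pics/w2b.png",cv2.resize(f,None,fx=1.55,fy=1.55,interpolation=cv2.INTER_CUBIC))
f=grab_frame("top");cv2.imwrite("pics/t2.png",cv2.resize(f[180:300,180:345],None,fx=4.8,fy=4.8,interpolation=cv2.INTER_CUBIC))
E
```

```text
[0.58812491 0.13398095 0.04977824] [-3.14156376e+00 -1.09075316e-06 -1.52028410e+00] [-0.01245726 -0.10196715  0.00930473]
```

View pics/w2b.png

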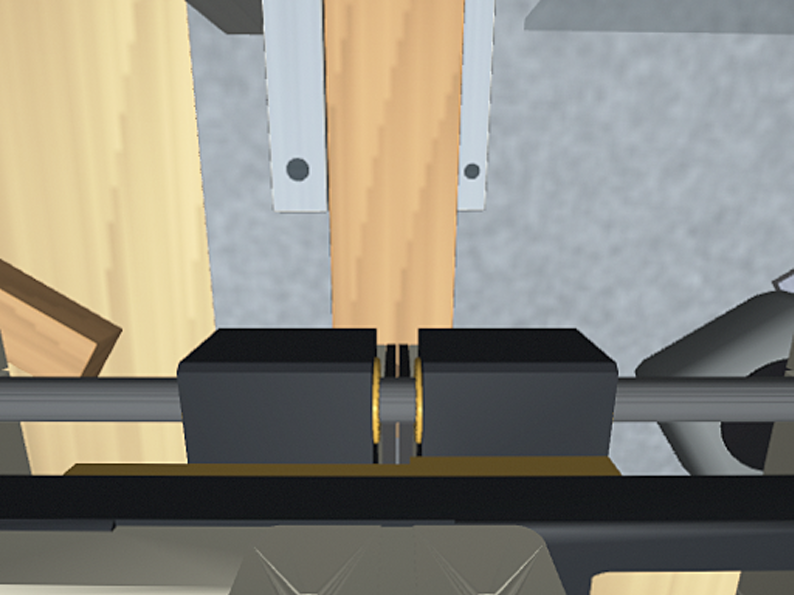

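View pics/t2.png

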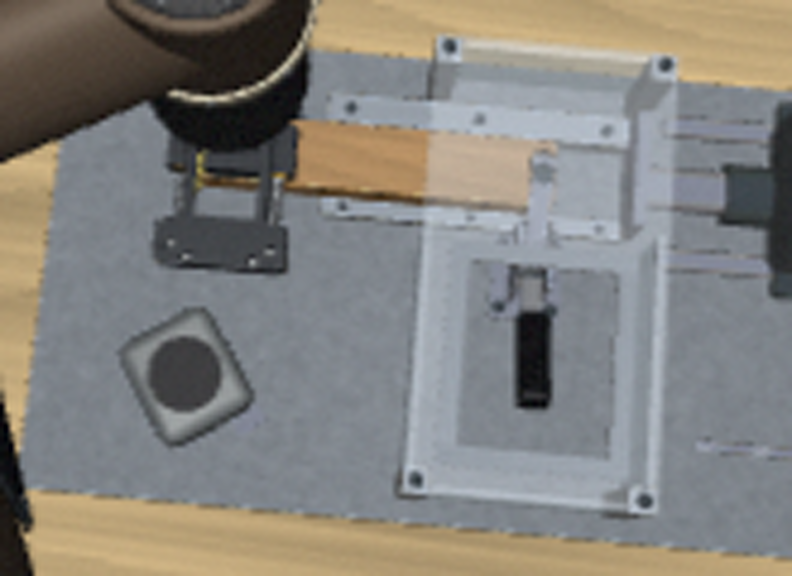

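```bash
python3 - <<'E'
from h import *
np.set_printoptions(precision=4,suppress=True)
tc=lambda l:np.array(l)/4.8+180-0.4
print("inner",at("top",tc([(530,150),(528,208)]),.051))
print("stop?",at("top",tc([(630,150),(625,215)]),.060))
f=grab_frame("side");cv2.imwrite("pics/s2.png",cv2.resize(f[170:320,140:340],None,fx=4,fy=4,interpolation=cv2.INTER_CUBIC))
a=cv2.imread("pics/topc.png");b=cv2.imread("pics/t2.png");d=cv2.absdiff(a,b).max(2)
cv2.imwrite("pics/d.png",np.clip(d.astype(int)*4,0,255).astype(np.uint8))
E
```

```text
inner [[ 0.6137 -0.055   0.051 ]
 [ 0.575  -0.0578  0.051 ]]
stop? [[ 0.6202 -0.119   0.06  ]
 [ 0.5769 -0.1197  0.06  ]]
```

View pics/s2.png

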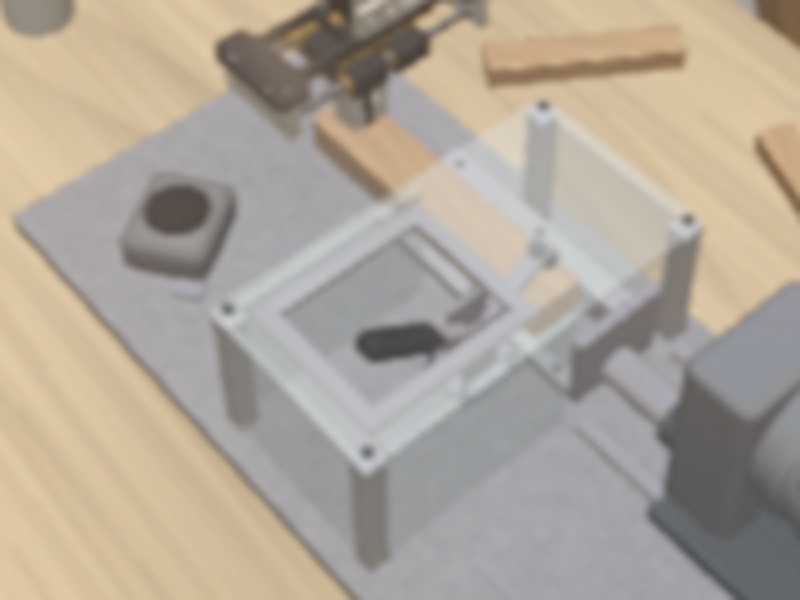

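View pics/d.png

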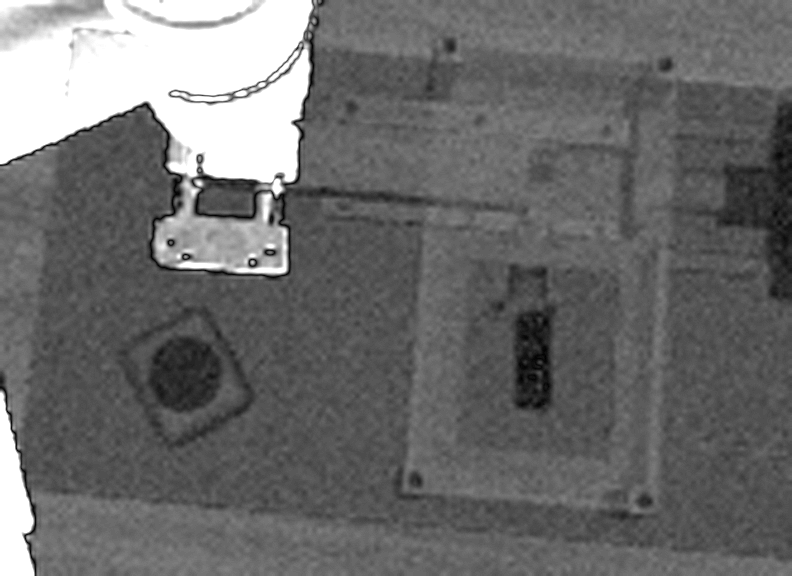

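```bash
python3 - <<'E'
from h import *
np.set_printoptions(precision=3,suppress=True)
s=get_state();e=s['eef_pos']
for cam,off,sc in(("top",(180,180),4.8),("side",(140,170),4)):
    c=camera_info(cam);W=np.linalg.inv(np.array(c["world_from_camera"]))
    P=np.array([e,e-[0,0,.022],[.588,.1685,.051],[.588,.122,.051],[.61,.134,.0512],[.565,.134,.0512],[e[0],e[1],.051]])
    uv=cv2.projectPoints(P,cv2.Rodrigues(W[:3,:3])[0],W[:3,3],np.array(c["camera_matrix"]),np.array(c["dist"]))[0].reshape(-1,2)
    print(cam,(uv-off+.4)*sc)
f=cv2.imread("pics/s2.png")
g=grab_frame("side");cv2.imwrite("pics/s3.png",cv2.resize(g[160:230,180:280],None,fx=8,fy=8,interpolation=cv2.INTER_CUBIC))
E
```

```text
top [[240.117 151.209]
 [241.628 158.171]
 [187.974 144.188]
 [258.003 153.29 ]
 [244.679 118.555]
 [234.864 184.968]
 [240.029 150.805]]
side [[361.115 131.653]
 [361.963 151.835]
 [333.328 104.114]
 [370.695 139.864]
 [384.688 116.923]
 [335.641 144.536]
 [361.066 130.487]]
```

View pics/s3.png

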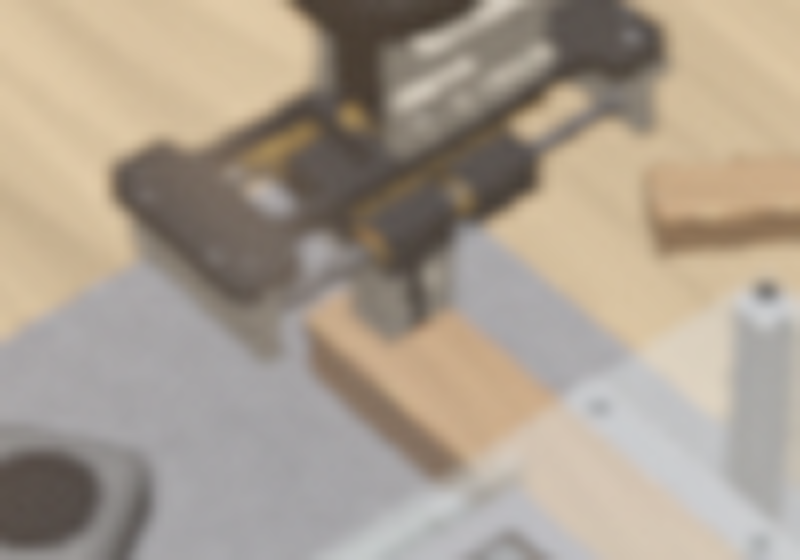

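```bash
python3 - <<'E'
from h import *
np.set_printoptions(precision=3,suppress=True)
for cam in("side",):
    c=camera_info(cam);W=np.linalg.inv(np.array(c["world_from_camera"]))
    e=np.array([.2969,.6056,.2128]);y=np.array([-.44,-.9,0])
    P=np.array([e,e-[0,0,.022],e-[0,0,.022]+.044*y,e-[0,0,.022]-.044*y,e+.044*y,e-.044*y])
    uv=cv2.projectPoints(P,cv2.Rodrigues(W[:3,:3])[0],W[:3,3],np.array(c["camera_matrix"]),np.array(c["dist"]))[0].reshape(-1,2)
    print(uv,(uv-[10,70])*8)
f=cv2.imread("pics/side0.png");cv2.imwrite("pics/s0c.png",cv2.resize(f[70:140,10:90],None,fx=8,fy=8,interpolation=cv2.INTER_CUBIC))
E
```

```text
[[ 54.592 118.419]
 [ 56.953 124.458]
 [ 55.628 133.302]
 [ 58.215 116.013]
 [ 53.196 127.231]
 [ 55.921 110.009]] [[356.735 387.352]
 [375.625 435.664]
 [365.026 506.417]
 [385.721 368.103]
 [345.565 457.85 ]
 [367.37  320.071]]
```

View pics/s0c.png

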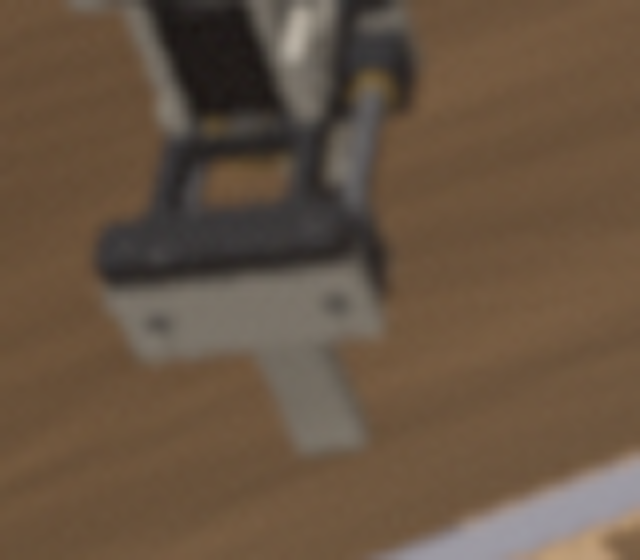

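```bash
python3 - <<'E'
from h import *
np.set_printoptions(precision=1,suppress=True)
c=camera_info("wrist");W=np.linalg.inv(np.array(c["T_tool_cam"]))
for z in(.022,.003,-.02,-.044,-.08):
    P=np.array([[x,y,z] for x in(.0095,-.0095) for y in(.044,.065)])
    uv=cv2.projectPoints(P,cv2.Rodrigues(W[:3,:3])[0],W[:3,3],np.array(c["camera_matrix"]),np.array(c["dist"]))[0].reshape(-1,2)
    print(z,uv.ravel())
f=cv2.imread("pics/wrist0.png");cv2.imwrite("pics/w0c.png",cv2.resize(f[200:320,40:260],None,fx=3.6,fy=3.6,interpolation=cv2.INTER_CUBIC))
E
```

```text
0.022 [323.  203.2 355.2 203.2 321.4 230.6 352.9 230.5]
0.003 [329.7 212.3 365.2 212.3 327.9 242.1 362.4 242.1]
-0.02 [340.  226.2 380.3 226.1 337.5 259.6 376.7 259.5]
-0.044 [354.1 245.4 401.2 245.3 350.8 283.6 396.3 283.4]
-0.08 [387.4 290.5 450.1 290.2 381.4 338.9 441.3 338.5]
```

View pics/w0c.png

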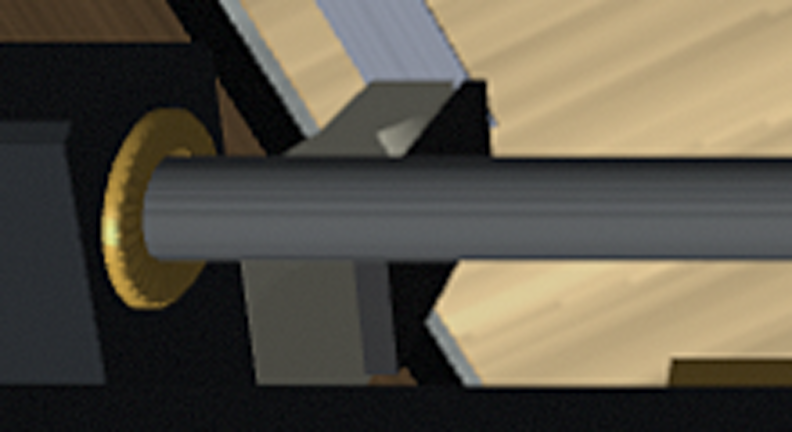

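```bash
python3 - <<'E'
from h import *
np.set_printoptions(precision=4,suppress=True)
def px(x,y): return (180+x/8-.44,160+y/8-.44)
o,r=ray("side",[px(270,355),px(140,235),px(400,335),px(430,325),px(360,320)])
for i,xs in ((0,(.48,.49,.50)),(1,(.48,.49,.5)),(2,(.58,.588,.60)),(3,(.588,.60)),(4,(.57,.588))):
    for x in xs: print(i,o+r[i]*((x-o[0])/r[i,0]))
g=grab_frame("top");cv2.imwrite("pics/t3.png",cv2.resize(g[180:250,190:270],None,fx=8,fy=8,interpolation=cv2.INTER_CUBIC))
E
```

```text
0 [0.48   0.0519 0.1845]
0 [0.49   0.0681 0.1642]
0 [0.5    0.0843 0.1439]
1 [0.48   0.126  0.1796]
1 [0.49   0.1441 0.1592]
1 [0.5    0.1622 0.1388]
2 [0.58   0.1237 0.0682]
2 [0.588  0.1352 0.0534]
2 [0.6    0.1524 0.0312]
3 [0.588  0.1161 0.0746]
3 [0.6    0.1328 0.0529]
4 [0.57   0.1342 0.074 ]
4 [0.588  0.161  0.0402]
```

View pics/t3.png

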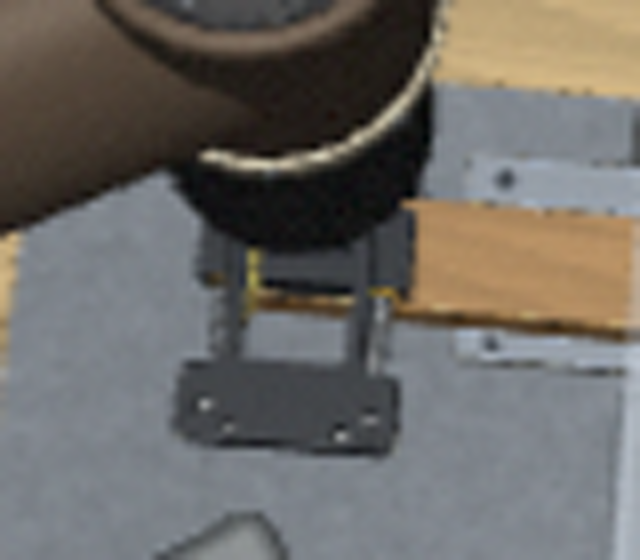

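```bash
python3 - <<'E'
from h import *
np.set_printoptions(precision=4,suppress=True)
px=lambda l:np.array(l)/8+[190,180]-.44
for z in(.13,.16,.19):
    p=at("top",px([(180,365),(400,368),(400,455),(175,435)]),z);print(z,p,p.mean(0))
E
```

```text
0.13 [[0.5231 0.1726 0.13  ]
 [0.5325 0.0929 0.13  ]
 [0.5009 0.0885 0.13  ]
 [0.4974 0.1704 0.13  ]] [0.5135 0.1311 0.13  ]
0.16 [[0.5181 0.1691 0.16  ]
 [0.5273 0.0915 0.16  ]
 [0.4965 0.0873 0.16  ]
 [0.4932 0.1669 0.16  ]] [0.5088 0.1287 0.16  ]
0.19 [[0.5132 0.1655 0.19  ]
 [0.5221 0.0902 0.19  ]
 [0.4922 0.086  0.19  ]
 [0.4889 0.1635 0.19  ]] [0.5041 0.1263 0.19  ]
```

move_arm(
  rows=[
    {"delta_pos": [0, 1, 0], "delta_rot": [0, 0, 0], "hand": 0},
    {"delta_pos": [0, 2, 0], "delta_rot": [0, 0, 0], "hand": 0},
    {"delta_pos": [0, 2, 0], "delta_rot": [0, 0, 0], "hand": 0},
    {"delta_pos": [0, 2, 0], "delta_rot": [0, 0, 0], "hand": 0},
    {"delta_pos": [0, 1, 0], "delta_rot": [0, 0, 0], "hand": 0},
    {"delta_pos": [0, 0, -0.8], "delta_rot": [0, 0, 0], "hand": 0},
    {"delta_pos": [0, 0, -1], "delta_rot": [0, 0, 0], "hand": 0},
    {"delta_pos": [0, 0, -1], "delta_rot": [0, 0, 0], "hand": 0},
    {"delta_pos": [0, 0, -0.5], "delta_rot": [0, 0, 0], "hand": 0},
    {"delta_pos": [0, 0, 0], "delta_rot": [0, 0, 0], "hand": 0},
  ],
)

```text
t: 6.45
eef_pos: [0.5875, 0.2129, 0.0154]
ee_rot: [3.14, -0.001, -1.521]
force: [-0.3, 0.0, 0.6]
width: 0.0004
```

```bash
python3 - <<'E'
from h import *
s=get_state();print(s['t'],s['eef_pos'],s['force'])
g=grab_frame("side");cv2.imwrite("pics/s4.png",cv2.resize(g[150:220,170:270],None,fx=8,fy=8,interpolation=cv2.INTER_CUBIC))
E
```

```text
6.45 [0.58745828 0.21292655 0.01535506] [-0.30351301  0.03195931  0.55848531]
```

View pics/s4.png

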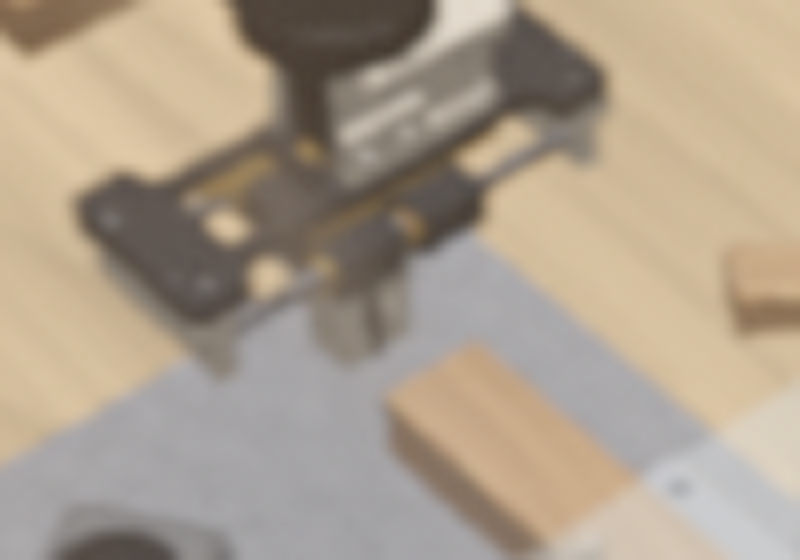

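```bash
python3 - <<'E'
from h import *
np.set_printoptions(precision=4,suppress=True)
px=lambda l:np.array(l)/8+[170,150]-.44
for z in(.022,.026,.03,.034,.038): print(at("side",px([(350,365),(318,345),(408,330)]),z))
E
```

```text
[[0.5815 0.2119 0.022 ]
 [0.578  0.2285 0.022 ]
 [0.6102 0.2135 0.022 ]]
[[0.5794 0.2086 0.026 ]
 [0.5759 0.2251 0.026 ]
 [0.608  0.2102 0.026 ]]
[[0.5773 0.2053 0.03  ]
 [0.5739 0.2217 0.03  ]
 [0.6058 0.2068 0.03  ]]
[[0.5753 0.202  0.034 ]
 [0.5718 0.2183 0.034 ]
 [0.6036 0.2035 0.034 ]]
[[0.5732 0.1986 0.038 ]
 [0.5698 0.2149 0.038 ]
 [0.6014 0.2002 0.038 ]]
```

move_arm(
  rows=[
    {"delta_pos": [0, -1.2, 0], "delta_rot": [0, 0, 0], "hand": 0},
    {"delta_pos": [0, -1.2, 0], "delta_rot": [0, 0, 0], "hand": 0},
    {"delta_pos": [0, -0.6, 0], "delta_rot": [0, 0, 0], "hand": 0},
    {"delta_pos": [0, -0.5, 0], "delta_rot": [0, 0, 0], "hand": 0},
    {"delta_pos": [0, -0.5, 0], "delta_rot": [0, 0, 0], "hand": 0},
    {"delta_pos": [0, -0.5, 0], "delta_rot": [0, 0, 0], "hand": 0},
    {"delta_pos": [0, -0.5, 0], "delta_rot": [0, 0, 0], "hand": 0},
    {"delta_pos": [0.1, -0.5, 0], "delta_rot": [0, 0, 0], "hand": 0},
    {"delta_pos": [0, -0.5, 0], "delta_rot": [0, 0, 0], "hand": 0},
    {"delta_pos": [0, -0.5, 0], "delta_rot": [0, 0, 0], "hand": 0},
  ],
)

```text
t: 7.5
eef_pos: [0.5892, 0.1488, 0.0168]
ee_rot: [-3.141, 0.0, -1.52]
force: [-0.2, 2.4, 1.5]
width: 0.0005
```

move_arm(
  rows=[
    {"delta_pos": [0, -0.3, 0], "delta_rot": [0, 0, 0], "hand": 0},
    {"delta_pos": [0, -0.2, 0], "delta_rot": [0, 0, 0], "hand": 0},
    {"delta_pos": [0, -0.2, 0], "delta_rot": [0, 0, 0], "hand": 0},
    {"delta_pos": [0, -0.2, 0], "delta_rot": [0, 0, 0], "hand": 0},
    {"delta_pos": [0, -0.1, 0], "delta_rot": [0, 0, 0], "hand": 0},
    {"delta_pos": [0, -0.1, 0], "delta_rot": [0, 0, 0], "hand": 0},
    {"delta_pos": [0, -0.1, 0], "delta_rot": [0, 0, 0], "hand": 0},
    {"delta_pos": [0, 0, 0], "delta_rot": [0, 0, 0], "hand": 0},
    {"delta_pos": [0, 0, 0], "delta_rot": [0, 0, 0], "hand": 0},
    {"delta_pos": [0, 0, 0], "delta_rot": [0, 0, 0], "hand": 0},
  ],
)

```text
t: 8.5
eef_pos: [0.589, 0.1369, 0.0166]
ee_rot: [3.141, -0.0, -1.521]
force: [0.2, 0.8, -0.4]
width: 0.0003
```

```bash
python3 - <<'E'
from h import *
s=get_state();print(s['t'],s['eef_pos'],s['force'])
g=grab_frame("side");cv2.imwrite("pics/s5.png",cv2.resize(g[170:320,140:340],None,fx=4,fy=4,interpolation=cv2.INTER_CUBIC))
g=grab_frame("top");cv2.imwrite("pics/t5.png",cv2.resize(g[180:300,180:345],None,fx=4.8,fy=4.8,interpolation=cv2.INTER_CUBIC))
E
```

```text
8.5 [0.58900104 0.13688869 0.01662287] [ 0.18682476  0.79368921 -0.38175696]
```

View pics/t5.png

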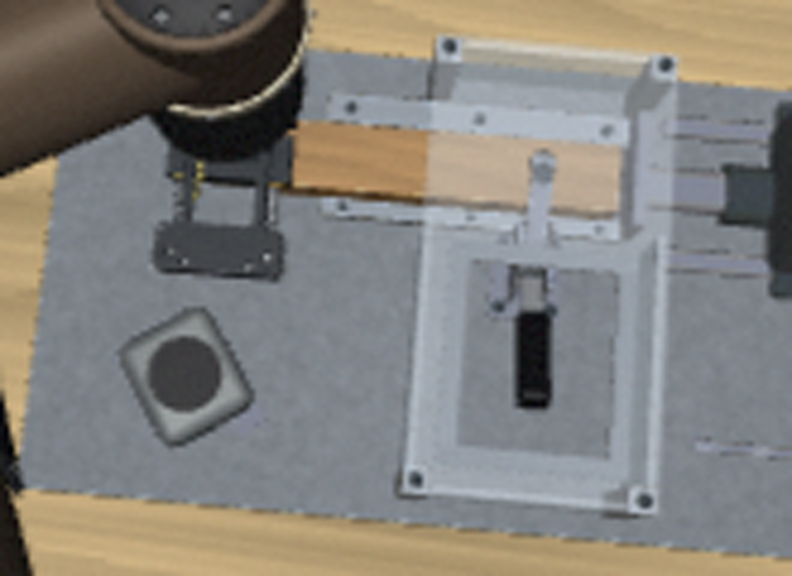

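View pics/s5.png

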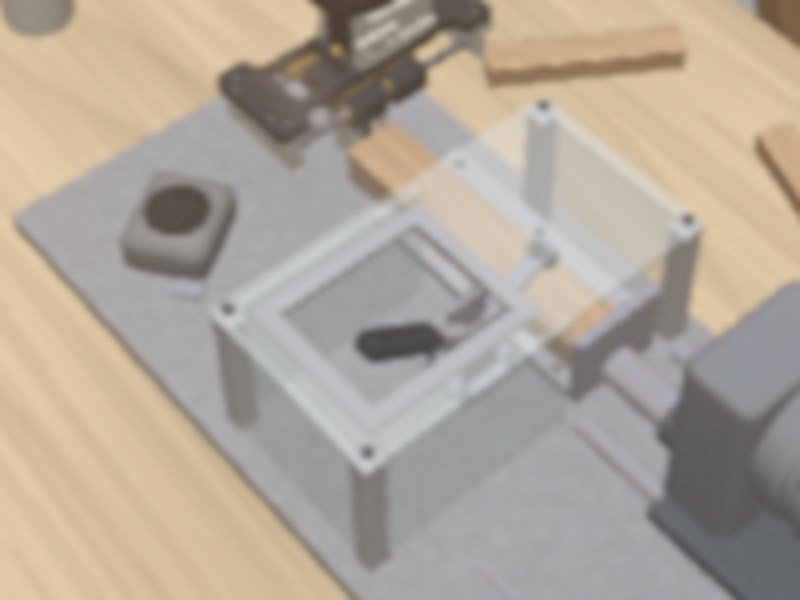

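move_arm(
  rows=[
    {"delta_pos": [0, -0.1, 0], "delta_rot": [0, 0, 0], "hand": 0},
    {"delta_pos": [0, -0.1, 0], "delta_rot": [0, 0, 0], "hand": 0},
    {"delta_pos": [0, -0.1, 0], "delta_rot": [0, 0, 0], "hand": 0},
    {"delta_pos": [0, -0.1, 0], "delta_rot": [0, 0, 0], "hand": 0},
    {"delta_pos": [0, -0.1, 0], "delta_rot": [0, 0, 0], "hand": 0},
    {"delta_pos": [0, -0.1, 0], "delta_rot": [0, 0, 0], "hand": 0},
    {"delta_pos": [0, 0, 0], "delta_rot": [0, 0, 0], "hand": 0},
    {"delta_pos": [0, 0, 0], "delta_rot": [0, 0, 0], "hand": 0},
    {"delta_pos": [0, 0, 0], "delta_rot": [0, 0, 0], "hand": 0},
    {"delta_pos": [0, 0, 0], "delta_rot": [0, 0, 0], "hand": 0},
  ],
)

```text
t: 9.6
eef_pos: [0.5895, 0.1317, 0.0169]
ee_rot: [-3.141, 0.001, -1.52]
force: [0.2, 5.8, -0.9]
width: 0.0003
```

move_arm(
  rows=[
    {"delta_pos": [0, -0.1, 0], "delta_rot": [0, 0, 0], "hand": 0},
    {"delta_pos": [0, -0.1, 0], "delta_rot": [0, 0, 0], "hand": 0},
    {"delta_pos": [0, 0, 0], "delta_rot": [0, 0, 0], "hand": 0},
    {"delta_pos": [0, 0, 0], "delta_rot": [0, 0, 0], "hand": 0},
    {"delta_pos": [0, 0, 0], "delta_rot": [0, 0, 0], "hand": 0},
    {"delta_pos": [0, 0, 0], "delta_rot": [0, 0, 0], "hand": 0},
    {"delta_pos": [0, 0, 0], "delta_rot": [0, 0, 0], "hand": 0},
    {"delta_pos": [0, 0, 0], "delta_rot": [0, 0, 0], "hand": 0},
    {"delta_pos": [0, 0, 0], "delta_rot": [0, 0, 0], "hand": 0},
    {"delta_pos": [0, 0, 0], "delta_rot": [0, 0, 0], "hand": 0},
  ],
)

```text
t: 10.6
eef_pos: [0.5905, 0.1317, 0.0173]
ee_rot: [-3.138, 0.003, -1.52]
force: [-0.1, 12.5, -1.2]
width: 0.0006
```

```bash
python3 - <<'E'
from h import *
s=get_state();print(s['t'],s['eef_pos'],s['force'])
g=grab_frame("side");cv2.imwrite("pics/s6.png",cv2.resize(g[220:280,240:320],None,fx=8,fy=8,interpolation=cv2.INTER_CUBIC))
E
```

```text
10.6 [0.59047681 0.13167025 0.01728601] [-0.05131563 12.49213736 -1.22068636]
```

View pics/s6.png

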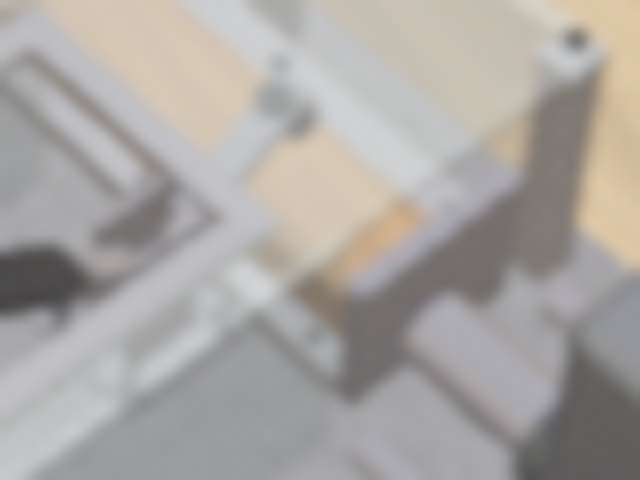

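move_arm(
  rows=[
    {"delta_pos": [0, 0.5, 0], "delta_rot": [0, 0, 0], "hand": 0},
    {"delta_pos": [0, 2, 0], "delta_rot": [0, 0, 0], "hand": 0},
    {"delta_pos": [0, 2, 0], "delta_rot": [0, 0, 0], "hand": 0},
    {"delta_pos": [0, 1, 3], "delta_rot": [0, 0, 0], "hand": 0},
    {"delta_pos": [0, 0, 3.5], "delta_rot": [0, 0, 0], "hand": 0},
    {"delta_pos": [0, 0, 3.5], "delta_rot": [0, 0, 4], "hand": 0},
    {"delta_pos": [0, 0, 3.5], "delta_rot": [0, 0, 7], "hand": 0},
    {"delta_pos": [0, 0, 3.5], "delta_rot": [0, 0, 7], "hand": 0},
    {"delta_pos": [0, 0, 3], "delta_rot": [0, 0, 7], "hand": 0},
    {"delta_pos": [-1, -1, 1], "delta_rot": [0, 0, 7], "hand": 0},
  ],
)

```text
t: 11.65
eef_pos: [0.581, 0.1761, 0.2304]
ee_rot: [-3.137, -0.002, -0.955]
force: [0.0, -0.3, 0.1]
width: 0.0006
```

move_arm(
  rows=[
    {"delta_pos": [-2, -3, 0], "delta_rot": [0, 0, 7], "hand": 0},
    {"delta_pos": [-2, -3, 0], "delta_rot": [0, 0, 7], "hand": 0},
    {"delta_pos": [-2, -3, 0], "delta_rot": [0, 0, 7], "hand": 0},
    {"delta_pos": [-2, -3, 0], "delta_rot": [0, 0, 7], "hand": 0},
    {"delta_pos": [-2, -3, 0], "delta_rot": [0, 0, 7], "hand": 0},
    {"delta_pos": [-1, -3, 0], "delta_rot": [0, 0, 7], "hand": 0},
    {"delta_pos": [-1, -3, 0], "delta_rot": [0, 0, 7], "hand": 0},
    {"delta_pos": [0, -1, 0], "delta_rot": [0, 0, 5], "hand": 0},
    {"delta_pos": [0, 0, 0], "delta_rot": [0, 0, 0], "hand": 0},
    {"delta_pos": [0, 0, 0], "delta_rot": [0, 0, 0], "hand": 0},
  ],
)

```text
t: 12.65
eef_pos: [0.4594, -0.0455, 0.2269]
ee_rot: [3.141, -0.0, -0.022]
force: [0.3, 0.6, 0.2]
width: 0.0003
```

```bash
python3 - <<'E'
from h import *
s=get_state();print(s['t'],s['eef_pos'],s['ee_rot'],s['force'])
np.save("T3.npy",Tw(s))
f=grab_frame("wrist");cv2.imwrite("pics/w7.png",cv2.resize(f,None,fx=1.55,fy=1.55,interpolation=cv2.INTER_CUBIC))
g=grab_frame("top");cv2.imwrite("pics/t7.png",cv2.resize(g[180:300,180:345],None,fx=4.8,fy=4.8,interpolation=cv2.INTER_CUBIC))
E
```

```text
12.65 [ 0.45935368 -0.04545018  0.22687675] [ 3.14148382e+00 -7.49630806e-05 -2.20813313e-02] [0.2745412  0.55476342 0.18890505]
```

View pics/w7.png

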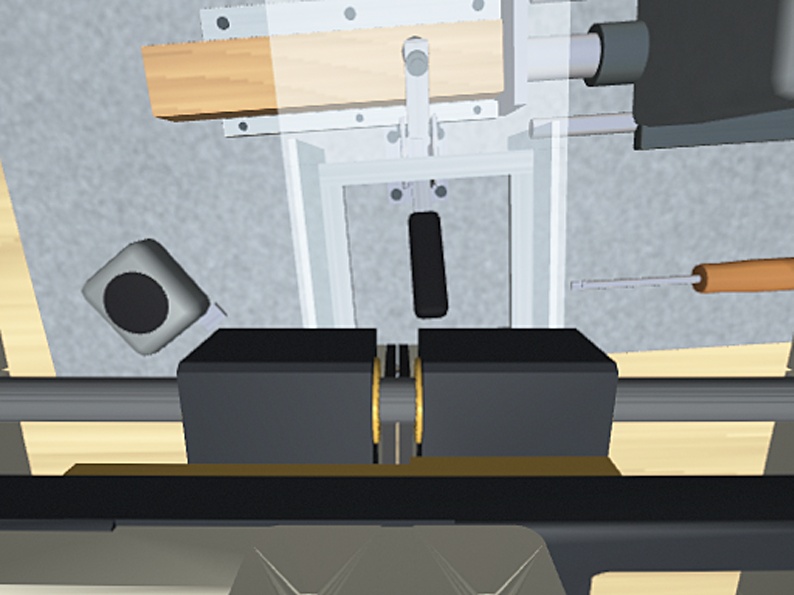

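View pics/t7.png

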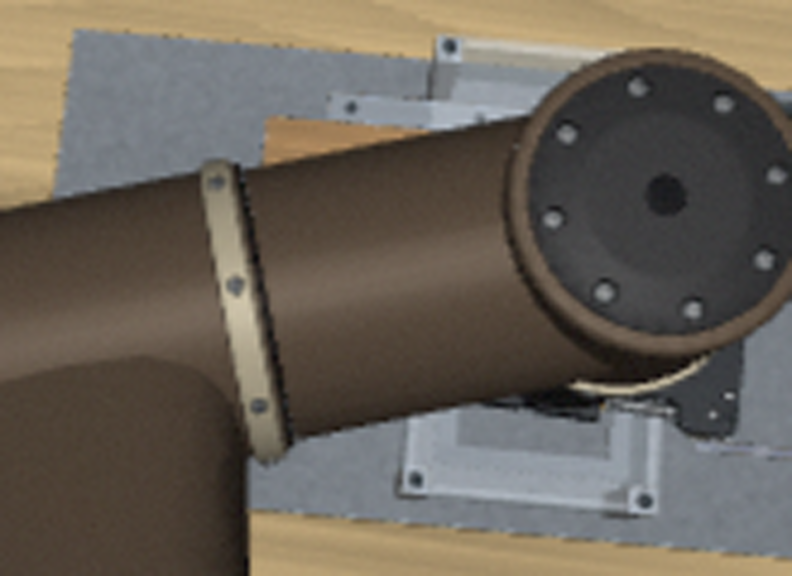

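```bash
python3 - <<'E'
from h import *
np.set_printoptions(precision=4,suppress=True)
T=np.load("T3.npy");u=lambda l:np.array(l)/1.55-.2
print("grip end",at("wrist",u([(415,318),(447,316)]),.131,T))
print("grip root",at("wrist",u([(409,213),(438,212)]),.088,T))
print("win",at("wrist",u([(343,187),(511,176),(511,326),(356,326)]),.134,T))
print("rail ends",at("wrist",u([(143,47),(158,120),(502,22),(503,92)]),.051,T))
print("plate top?",at("wrist",u([(525,105),(516,80)]),.06,T))
E
```

```text
grip end [[ 0.4448 -0.0555  0.131 ]
 [ 0.4455 -0.0741  0.131 ]]
grip root [[ 0.5018 -0.054   0.088 ]
 [ 0.502  -0.0725  0.088 ]]
win [[ 0.5199 -0.0177  0.134 ]
 [ 0.5237 -0.1077  0.134 ]
 [ 0.4396 -0.1108  0.134 ]
 [ 0.4416 -0.0213  0.134 ]]
rail ends [[ 0.6117  0.1193  0.051 ]
 [ 0.5659  0.1158  0.051 ]
 [ 0.6209 -0.1177  0.051 ]
 [ 0.5781 -0.1196  0.051 ]]
plate top? [[ 0.5685 -0.1325  0.06  ]
 [ 0.5839 -0.126   0.06  ]]
```

move_arm(
  rows=[
    {"delta_pos": [-0.6, -1, 0], "delta_rot": [0, 0, 3.8], "hand": 0},
    {"delta_pos": [0, -1, 0], "delta_rot": [0, 0, 0], "hand": 0},
    {"delta_pos": [0, 0, 0], "delta_rot": [0, 0, 0], "hand": 0},
    {"delta_pos": [0, 0, -1], "delta_rot": [0, 0, 0], "hand": 0},
    {"delta_pos": [0, 0, -2], "delta_rot": [0, 0, 0], "hand": 0},
    {"delta_pos": [0, 0, -2], "delta_rot": [0, 0, 0], "hand": 0},
    {"delta_pos": [0, 0, -1], "delta_rot": [0, 0, 0], "hand": 0},
    {"delta_pos": [0, 0, 0], "delta_rot": [0, 0, 0], "hand": 0},
    {"delta_pos": [0, 0, 0], "delta_rot": [0, 0, 0], "hand": 0},
    {"delta_pos": [0, 0, 0], "delta_rot": [0, 0, 0], "hand": 0},
  ],
)

```text
t: 13.75
eef_pos: [0.4538, -0.0658, 0.1676]
ee_rot: [-3.142, -0.001, 0.047]
force: [0.1, -1.0, 0.6]
width: 0.0008
```

```bash
python3 - <<'E'
from h import *
s=get_state();print(s['t'],s['eef_pos'],s['ee_rot'],s['force'])
np.save("T4.npy",Tw(s))
g=grab_frame("side");cv2.imwrite("pics/s8.png",cv2.resize(g[180:305,170:320],None,fx=5,fy=5,interpolation=cv2.INTER_CUBIC))
f=grab_frame("wrist");cv2.imwrite("pics/w8.png",cv2.resize(f,None,fx=1.55,fy=1.55,interpolation=cv2.INTER_CUBIC))
E
```

```text
13.75 [ 0.45383047 -0.06579995  0.16757429] [-3.14155264e+00 -1.38615490e-03  4.68349561e-02] [ 0.13954828 -0.98887534  0.61062838]
```

View pics/s8.png

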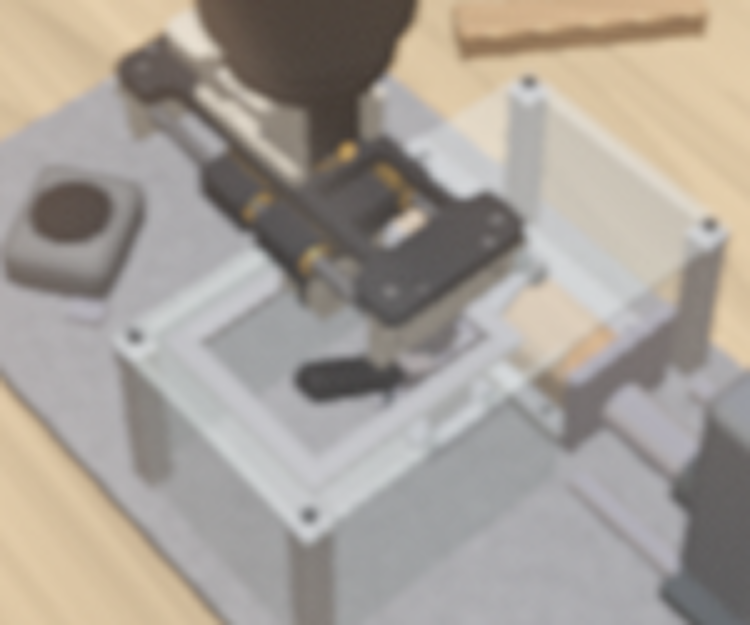

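View pics/w8.png

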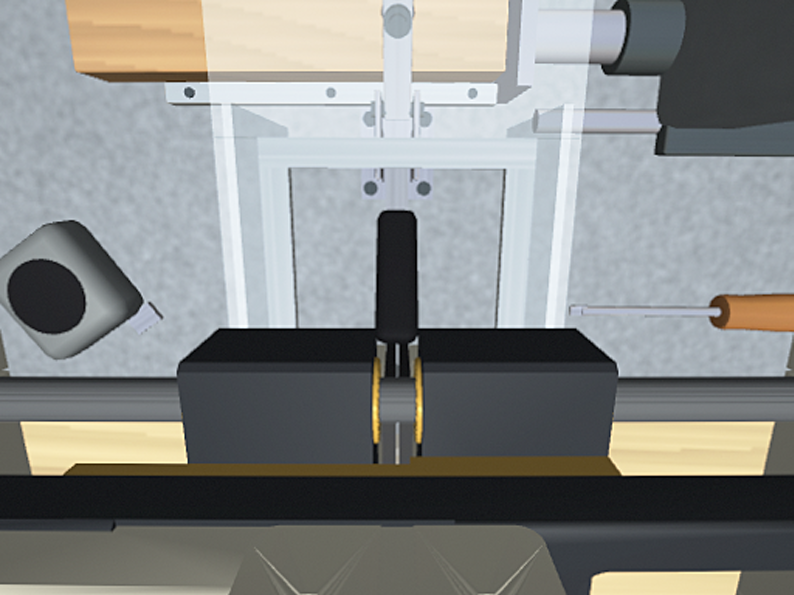

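```bash
python3 - <<'E'
from h import *
np.set_printoptions(precision=1,suppress=True)
c=camera_info("side");W=np.linalg.inv(np.array(c["world_from_camera"]))
P=[]
for z in(.178,.184,.190):
    for dx,dy in((-.0095,-.014),(.0095,-.014),(-.0095,.014)): P.append([.4538+dx,-.0658+dy,z])
uv=cv2.projectPoints(np.array(P),cv2.Rodrigues(W[:3,:3])[0],W[:3,3],np.array(c["camera_matrix"]),np.array(c["dist"]))[0].reshape(-1,2)
print((uv-[170,180]+.4)*5)
E
```

```text
[[320.1 329.3]
 [352.6 309.1]
 [284.3 292. ]
 [319.8 321.3]
 [352.4 301.1]
 [283.8 284. ]
 [319.5 313.3]
 [352.3 293. ]
 [283.4 275.9]]
```

move_arm(
  rows=[
    {"delta_pos": [0, 0, -1], "delta_rot": [0, 0, 0], "hand": 0},
    {"delta_pos": [0, 0, -1.5], "delta_rot": [0, 0, 0], "hand": 0},
    {"delta_pos": [0, 0, -1.3], "delta_rot": [0, 0, 0], "hand": 0},
    {"delta_pos": [0, 0, -0.7], "delta_rot": [0, 0, 0], "hand": 0},
    {"delta_pos": [0, 0, -0.5], "delta_rot": [0, 0, 0], "hand": 0},
    {"delta_pos": [0, 0, -0.5], "delta_rot": [0, 0, 0], "hand": 0},
    {"delta_pos": [0, 0, -0.5], "delta_rot": [0, 0, 0], "hand": 0},
    {"delta_pos": [0, 0, -0.5], "delta_rot": [0, 0, 0], "hand": 0},
    {"delta_pos": [0, 0, 0], "delta_rot": [0, 0, 0], "hand": 0},
    {"delta_pos": [0, 0, 0], "delta_rot": [0, 0, 0], "hand": 0},
  ],
)

```text
t: 14.85
eef_pos: [0.4533, -0.0659, 0.1017]
ee_rot: [-3.142, -0.0, 0.047]
force: [-0.1, 0.1, 0.4]
width: 0.0004
```

```bash
python3 - <<'E'
from h import *
s=get_state();print(s['t'],s['eef_pos'],s['ee_rot'],s['force'])
g=grab_frame("side");cv2.imwrite("pics/s9.png",cv2.resize(g[180:305,170:320],None,fx=5,fy=5,interpolation=cv2.INTER_CUBIC))
E
```

```text
14.85 [ 0.45333324 -0.06587313  0.10172699] [-3.14150779e+00 -2.34930186e-04  4.68165648e-02] [-0.08296858  0.06470377  0.442187  ]
```

View pics/s9.png

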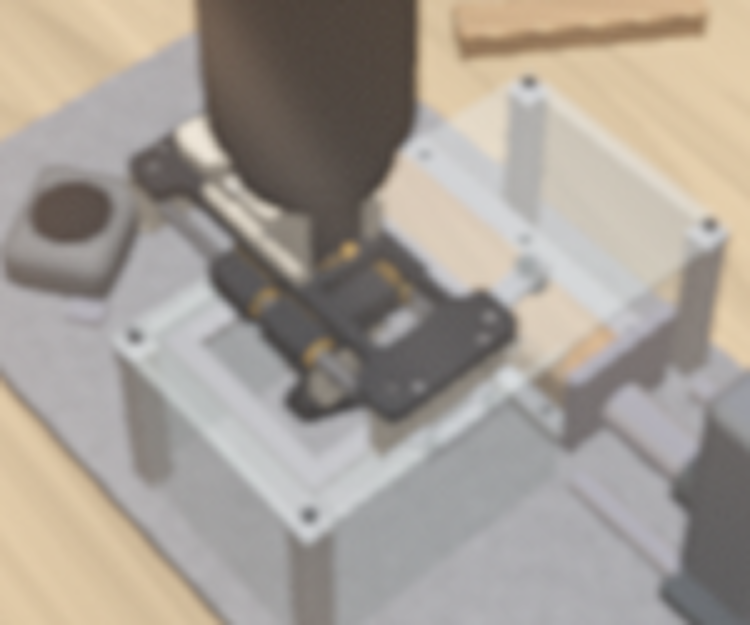

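move_arm(
  rows=[
    {"delta_pos": [0, 0, -0.4], "delta_rot": [0, 0, 0], "hand": 0},
    {"delta_pos": [0, 0, -0.4], "delta_rot": [0, 0, 0], "hand": 0},
    {"delta_pos": [0, 0, -0.4], "delta_rot": [0, 0, 0], "hand": 0},
    {"delta_pos": [0, 0, -0.4], "delta_rot": [0, 0, 0], "hand": 0},
    {"delta_pos": [0, 0, -0.3], "delta_rot": [0, 0, 0], "hand": 0},
    {"delta_pos": [0, 0, -0.3], "delta_rot": [0, 0, 0], "hand": 0},
    {"delta_pos": [0, 0, 0], "delta_rot": [0, 0, 0], "hand": 0},
    {"delta_pos": [0, 0, 0], "delta_rot": [0, 0, 0], "hand": 0},
    {"delta_pos": [0, 0, 0], "delta_rot": [0, 0, 0], "hand": 0},
    {"delta_pos": [0, 0, 0], "delta_rot": [0, 0, 0], "hand": 0},
  ],
)

```text
t: 15.9
eef_pos: [0.4532, -0.0659, 0.0799]
ee_rot: [-3.141, -0.0, 0.047]
force: [0.3, 0.8, -0.4]
width: 0.0002
```

```bash
python3 - <<'E'
from h import *
s=get_state();print(s['t'],s['eef_pos'],s['ee_rot'],s['force'])
np.save("T5.npy",Tw(s))
g=grab_frame("side");cv2.imwrite("pics/s10.png",cv2.resize(g[180:305,170:320],None,fx=5,fy=5,interpolation=cv2.INTER_CUBIC))
f=grab_frame("wrist");cv2.imwrite("pics/w10.png",cv2.resize(f,None,fx=1.55,fy=1.55,interpolation=cv2.INTER_CUBIC))
E
```

```text
15.9 [ 0.45323528 -0.06589504  0.07985975] [-3.14149264e+00 -3.07257518e-04  4.68441630e-02] [ 0.29780881  0.83202199 -0.36746545]
```

View pics/s10.png

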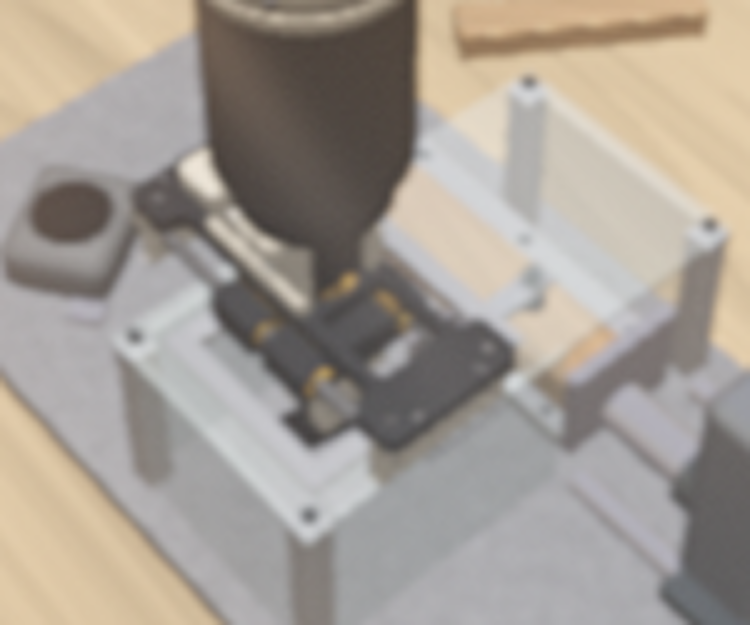

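View pics/w10.png

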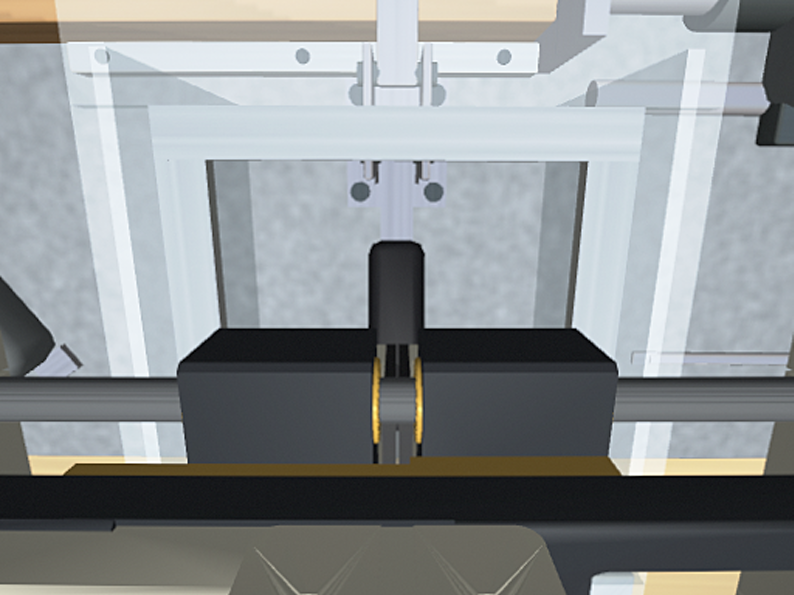

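```bash
python3 - <<'E'
from h import *
np.set_printoptions(precision=4,suppress=True)
px=lambda l:np.array(l)/5+[170,180]-.4
for z in(.134,.14,.145,.15,.155,.16): print(at("side",px([(375,482),(512,402)]),z).ravel())
E
```

```text
[ 0.4307 -0.1381  0.134   0.5093 -0.1432  0.134 ]
[ 0.4283 -0.1412  0.14    0.5064 -0.1464  0.14  ]
[ 0.4263 -0.1438  0.145   0.5039 -0.1489  0.145 ]
[ 0.4243 -0.1465  0.15    0.5014 -0.1515  0.15  ]
[ 0.4222 -0.1491  0.155   0.4989 -0.1541  0.155 ]
[ 0.4202 -0.1517  0.16    0.4964 -0.1567  0.16  ]
```

move_arm(
  rows=[
    {"delta_pos": [0, 0, -0.3], "delta_rot": [0, 0, 0], "hand": 0},
    {"delta_pos": [0, 0, -0.2], "delta_rot": [0, 0, 0], "hand": 0},
    {"delta_pos": [0, 0, -0.2], "delta_rot": [0, 0, 0], "hand": 0},
    {"delta_pos": [0, 0, -0.1], "delta_rot": [0, 0, 0], "hand": 0},
    {"delta_pos": [0, 0, 0], "delta_rot": [0, 0, 0], "hand": 0},
    {"delta_pos": [0, 0, 0], "delta_rot": [0, 0, 0], "hand": 0},
    {"delta_pos": [0, 0, 0], "delta_rot": [0, 0, 0], "hand": 0},
    {"delta_pos": [0, 0, 0], "delta_rot": [0, 0, 0], "hand": 0},
    {"delta_pos": [0, 0, 0], "delta_rot": [0, 0, 0], "hand": 0},
    {"delta_pos": [0, 0, 0], "delta_rot": [0, 0, 0], "hand": 0},
  ],
)

```text
t: 17.0
eef_pos: [0.4531, -0.0661, 0.0738]
ee_rot: [3.141, -0.0, 0.048]
force: [-11.6, 3.1, 31.5]
width: 0.0003
```

```bash
python3 - <<'E'
from h import *
s=get_state();print(s['t'],s['eef_pos'],s['force'],s['moment'])
g=grab_frame("side");cv2.imwrite("pics/s11.png",cv2.resize(g[180:305,170:320],None,fx=5,fy=5,interpolation=cv2.INTER_CUBIC))
f=grab_frame("wrist");cv2.imwrite("pics/w11.png",cv2.resize(f,None,fx=1.55,fy=1.55,interpolation=cv2.INTER_CUBIC))
E
```

```text
17.0 [ 0.45307363 -0.06608604  0.07380897] [-11.60077178   3.08747393  31.48761592] [ 1.36940777  4.57029249 -0.01010206]
```

View pics/s11.png

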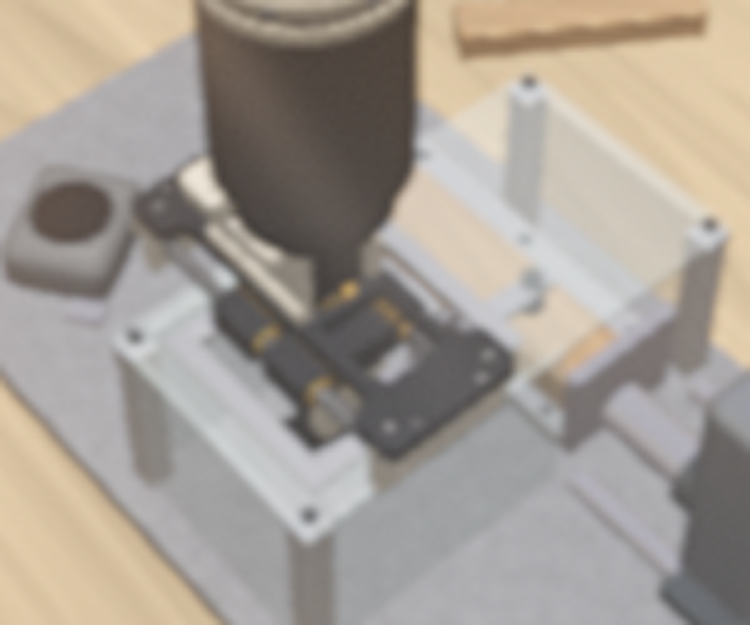

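View pics/w11.png

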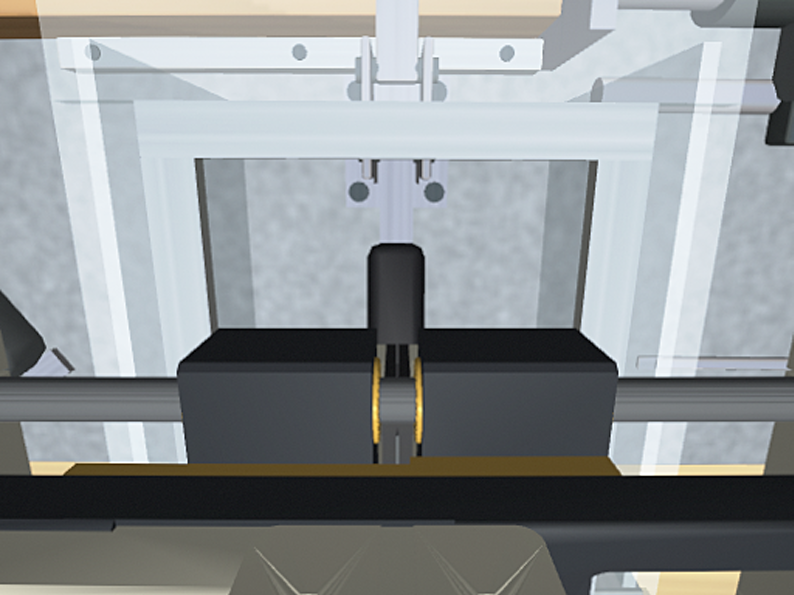

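move_arm(
  rows=[
    {"delta_pos": [0, 0, 0.5], "delta_rot": [0, 0, 0], "hand": 0},
    {"delta_pos": [0, 0, 1], "delta_rot": [0, 0, 0], "hand": 0},
    {"delta_pos": [0, 0, 2], "delta_rot": [0, 0, 0], "hand": 0},
    {"delta_pos": [0, 0, 2], "delta_rot": [0, 0, 0], "hand": 0},
    {"delta_pos": [0, 0, 3], "delta_rot": [0, 0, 0], "hand": 0},
    {"delta_pos": [0, 0, 3], "delta_rot": [0, 0, 0], "hand": 0},
    {"delta_pos": [0, 0, 2.5], "delta_rot": [0, 0, 0], "hand": 0},
    {"delta_pos": [0, 0, 1], "delta_rot": [0, 0, 0], "hand": 0},
    {"delta_pos": [0, 0, 0], "delta_rot": [0, 0, 0], "hand": 0},
    {"delta_pos": [0, 0, 0], "delta_rot": [0, 0, 0], "hand": 0},
  ],
)

```text
t: 18.1
eef_pos: [0.4525, -0.0659, 0.2208]
ee_rot: [-3.141, 0.001, 0.047]
force: [0.4, 0.6, -0.1]
width: 0.0005
```

```bash
python3 - <<'E'
from h import *
s=get_state();print(s['t'],s['eef_pos'],s['ee_rot'],s['force'])
np.save("T6.npy",Tw(s))
g=grab_frame("side");cv2.imwrite("pics/s12.png",cv2.resize(g[180:305,170:320],None,fx=5,fy=5,interpolation=cv2.INTER_CUBIC))
f=grab_frame("wrist");cv2.imwrite("pics/w12.png",cv2.resize(f,None,fx=1.55,fy=1.55,interpolation=cv2.INTER_CUBIC))
E
```

```text
18.1 [ 0.45253832 -0.06590334  0.22079234] [-3.14131775e+00  1.17839374e-03  4.65772904e-02] [ 0.44635645  0.56567844 -0.09491374]
```

View pics/s12.png

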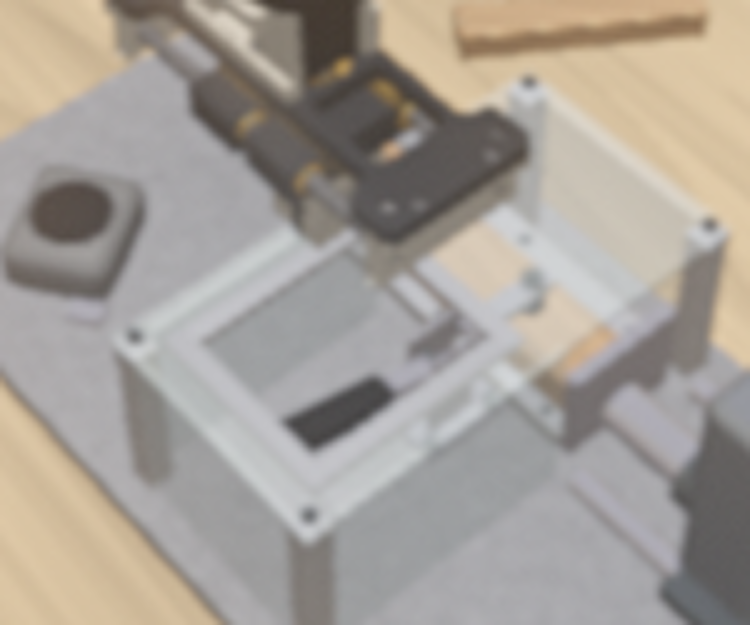

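View pics/w12.png

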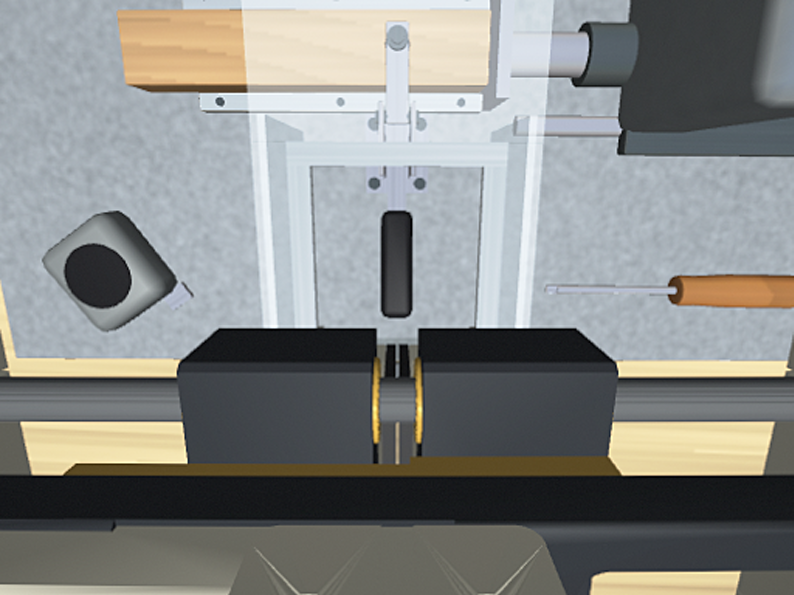

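```bash
python3 - <<'E'
from h import *
np.set_printoptions(precision=1,suppress=True)
a=.045;X=np.array([np.cos(a),np.sin(a),0]);Y=np.array([-np.sin(a),np.cos(a),0]);Z=np.array([0,0,1.])
T6=np.load("T6.npy")
for w in([.468,-.0652],):
  piv=np.array([*w,0])+.06*X+.06*Z
  for q in(.0,.3,.36,.4,.436):
    e=.663-q;d=-np.cos(e)*X+np.sin(e)*Z;n=np.sin(e)*X+np.cos(e)*Z
    P=np.array([piv+r*d+h*n+y*Y for r,h,y in((.105,.008,.0105),(.105,.008,-.0105),(.105,-.008,-.0105),(.034,.008,.0105),(.034,.008,-.0105))])
    c=camera_info("side");W=np.linalg.inv(np.array(c["world_from_camera"]))
    p=lambda c,W:cv2.projectPoints(P,cv2.Rodrigues(W[:3,:3])[0],W[:3,3],np.array(c["camera_matrix"]),np.array(c["dist"]))[0].reshape(-1,2)
    print(q,"side",((p(c,W)-[170,180]+.4)*5).ravel())
    print("   wrist",((p(camera_info("wrist"),np.linalg.inv(T6))+.2)*1.55).ravel())
E
```

```text
0.0 side [301.1 351.9 328.7 378.5 313.6 405.  388.1 345.8 415.2 371. ]
   wrist [378.6 300.4 415.9 300.5 414.9 311.1 380.4 195.5 414.2 195.5]
0.3 side [275.  403.  302.1 429.9 294.  454.  377.7 362.2 404.6 387.5]
   wrist [380.4 316.8 414.  316.8 413.1 318.5 380.9 206.2 413.7 206.2]
0.36 side [271.5 412.7 298.5 439.6 291.8 462.9 376.  365.4 402.9 390.7]
   wrist [380.7 317.9 413.6 317.9 412.8 318.1 381.  207.8 413.5 207.8]
0.4 side [269.5 419.  296.3 445.9 290.7 468.6 375.  367.6 401.9 392.9]
   wrist [380.9 318.3 413.4 318.4 412.6 317.6 381.1 208.7 413.5 208.8]
0.436 side [267.8 424.6 294.7 451.5 290.  473.7 374.2 369.5 401.  394.8]
   wrist [381.1 318.5 413.2 318.5 412.4 316.9 381.1 209.5 413.4 209.5]
```

move_arm(
  rows=[
    {"delta_pos": [0, 2, 1], "delta_rot": [0, 0, 0], "hand": 0},
    {"delta_pos": [0, 3, 1], "delta_rot": [0, 0, 0], "hand": 0},
    {"delta_pos": [0, 3, 1], "delta_rot": [0, 0, 0], "hand": 0},
    {"delta_pos": [0, 3, 1], "delta_rot": [0, 0, 0], "hand": 0},
    {"delta_pos": [0, 3, 1], "delta_rot": [0, 0, 0], "hand": 0},
    {"delta_pos": [0, 3, 0], "delta_rot": [0, 0, 0], "hand": 0},
    {"delta_pos": [0, 3, 0], "delta_rot": [0, 0, 0], "hand": 0},
    {"delta_pos": [0, 3, 0], "delta_rot": [0, 0, 0], "hand": 0},
    {"delta_pos": [0, 0, 0], "delta_rot": [0, 0, 0], "hand": 0},
    {"delta_pos": [0, 0, 0], "delta_rot": [0, 0, 0], "hand": 0},
  ],
)

```text
t: 19.2
eef_pos: [0.4526, 0.1643, 0.2705]
ee_rot: [3.14, 0.002, 0.048]
force: [0.1, -0.5, -0.2]
width: 0.0008
```

```bash
cat > lev.py <<'E'
from h import *
def draw(img,cam,q,w,off,k,T=None,col=(0,0,255)):
    a=.045;X=np.array([np.cos(a),np.sin(a),0]);Y=np.array([-np.sin(a),np.cos(a),0]);Z=np.array([0,0,1.])
    piv=np.array([*w,0])+.06*X+.06*Z
    e=.663-q;d=-np.cos(e)*X+np.sin(e)*Z;n=np.sin(e)*X+np.cos(e)*Z
    P=np.array([piv+r*d+h*n+y*Y for r,h,y in((.105,.008,.0105),(.105,.008,-.0105),(.034,.008,-.0105),(.034,.008,.0105))])
    c=camera_info(cam);W=np.linalg.inv(np.array(c["world_from_camera"]) if T is None else T)
    u=cv2.projectPoints(P,cv2.Rodrigues(W[:3,:3])[0],W[:3,3],np.array(c["camera_matrix"]),np.array(c["dist"]))[0].reshape(-1,2)
    u=(u-off+.5)*k-.5
    cv2.polylines(img,[np.round(u).astype(int)],True,col,1)
E
python3 - <<'E'
from lev import *
s=get_state();print(s['t'],s['eef_pos'],s['force'])
g=grab_frame("side");t=grab_frame("top");cv2.imwrite("pics/side13.png",g);cv2.imwrite("pics/top13.png",t)
g0=cv2.imread("pics/side0.png");out=[]
for im,q in((g0,(0,)),(g,(.36,.436))):
    o=cv2.resize(im[235:275,215:275],None,fx=6.5,fy=6.5,interpolation=cv2.INTER_CUBIC);o2=o.copy()
    for x,c in zip(q,((0,0,255),(0,255,0))): draw(o2,"side",x,(.468,-.0652),(215,235),6.5,col=c)
    out.append(np.hstack([o,o2]))
cv2.imwrite("pics/l13.png",np.vstack(out))
cv2.imwrite("pics/t13.png",cv2.resize(t[180:300,180:345],None,fx=4.8,fy=4.8,interpolation=cv2.INTER_CUBIC))
E
```

```text
19.2 [0.45264478 0.16431176 0.27047185] [ 0.06666832 -0.4676337  -0.17579968]
```

View pics/l13.png

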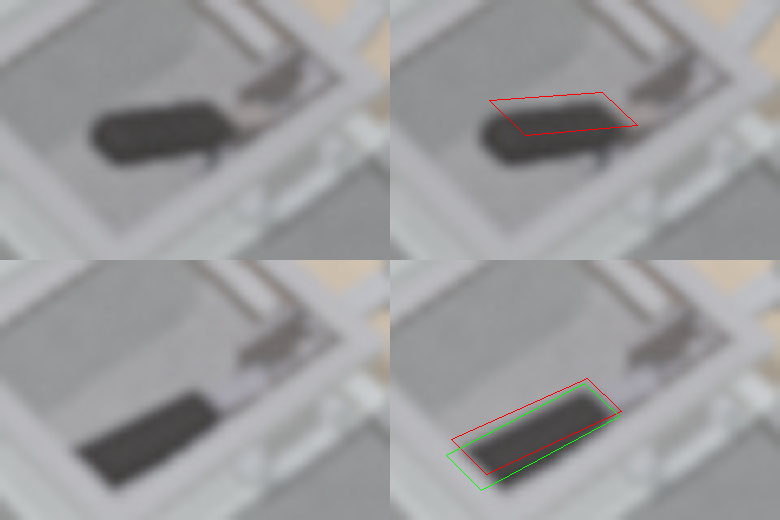

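View pics/t13.png

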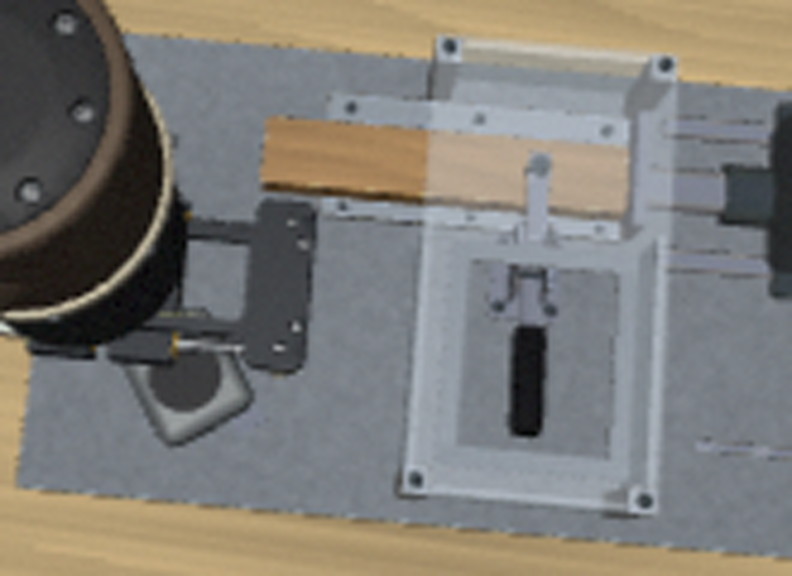

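```bash
python3 - <<'E'
from h import *
np.set_printoptions(precision=4,suppress=True)
tc=lambda l:np.array(l)/4.8+180-0.4
print(at("top",tc([(265,117),(262,187),(629,150)]),.051))
s=get_state();print(s['t'],s['qd'].round(3),s['force'])
print(job_done())
E
```

```text
[[ 0.6129  0.1209  0.051 ]
 [ 0.566   0.1162  0.051 ]
 [ 0.6223 -0.1195  0.051 ]]
19.3 [-0.011 -0.009  0.003  0.002 -0.002 -0.   ] [-0.5198  1.1717 -0.6969]
the job is handed in; nothing more can be done
None
```

I pushed the rail against the stop plate, pressed the clamp lever down through the window, and backed off to about 0.27 m up and 0.23 m to the side. I handed the job in at 19.3 s. No verdict came back.

**Checks at the end**
- **Rail:** the push stalled at the plate (12.5 N, no movement for the last 2 mm commanded). The later pictures show the rail's inner end at the plate and the rail in the same place after clamping. I could not measure the gap itself to 2.5 mm from the images.
- **Lever:** the press stalled at about 31 N, against the roughly 4 N it takes to move the lever. After I let go, the grip's slope in the side picture matched the fully-down angle, at least 0.436 rad. The tip height gave a less certain value, as low as about 0.40 rad.
- **Guard:** the gripper body stayed an estimated 15–20 mm above the sheet. During the press the sideways force was −11.6 N in x, opposite in sign to what the lever's slope alone would give. I put this down to friction from the sliding lever but did not confirm it.
- **Bystanders:** the tape measure and screwdriver look unmoved. I did not check the glue bottle and offcut at the end, but the arm passed clear of both.

**What disagreed**
- **Fingertip height:** the images put the fingertips about 15–20 mm behind the reported TCP, instead of 22 mm ahead as stated. Because of this, my first push passed about 13 mm above the rail with no contact and did not move it.
- **Possible rule breach:** if the judge uses the grasp point exactly as stated, that pass was just inside the "gripped" zone (29 mm against the 30 mm limit). The images put it well above.
- **Correction:** I worked from the measured tip offset after that.

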